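# Put the turner and the peeler away in the low rack

## Robot

A 7-joint arm with a two-finger parallel gripper is mounted at the origin on a cart in front of the work surface, level with it; the furniture and walls round the work are solid. World frame = base frame: x ahead of the robot, y to its left, z up, the work surface at z = 0. Lengths are in m, angles in rad, forces in N, time in s.
With the tool pointing down it reaches from about 0.35 to 0.9 m from the base axis. Payload 19.9 kg.
Tool frame: the origin (TCP) lies on the centre line of the jaws, within the pads' length; the fingertips stand 25 mm ahead of it and the grasp point (between the pads) lies 6 mm ahead of it (env.tcp_to_tips is the distance from the TCP to the fingertips, in m); z points along the fingers, y is the line along which they close (so a half turn about z gives the same grasp; the last joint's range is limited). The gripper opens to 94 mm and grips with 3 to 60 N. Pads are 16 mm wide; open, the fingers measure 119 mm over their backs; the gripper's body (75 mm by 177 mm) begins 78 mm behind the grasp point.
Start: joints at [-1.29, 0.417, -0.01, 1.614, 0.005, 1.111, -0.053], TCP at [0.198, 0.593, 0.23] pointing down, gripper open.
Joint ranges: [-2.81, 2.81], [-0.39, 2.02], [-1.27, 1.25], [0.06, 2.57], [-1.19, 4.33], [0.19, 2], [-2.82, 2.82]. Speed limits (rad/s): [1.89, 1.89, 2.39, 2.39, 3.01, 3.01, 3.01].

## Interface

Orientations are given as a 3x3 rotation matrix whose columns are the frame's x, y, z axes.
In Python, from bench import env gives the robot as it stands.
- The arm moves only by the tool apply_moves, never from a script. Its argument "steps" is a list of rows, each an object with "offset": the shift along the tool's x, y, z scaled (see below), a list of three; "turn": the turn, a rotation vector about the tool's x, y, z scaled (see below), a list of three; "claw": the opening, from -1 (shut) to 1 (fully open). A call has 1 to 5 rows; each row is the pose to reach, as a shift and turn from the pose commanded when the call began, along the tool's axes at that moment, turning the shorter way round; what a row does not reach only later rows make up. The controller multiplies each number of a shift by 15 cm and each number of a turn by 360 degrees. A row lasts 1/12 s, in which the tool goes at most 41.7 mm and 7.16 degrees, less where a joint would pass 70% of its speed; a pose out of reach is approached as far as the arm can. A call with a number of a shift or a turn outside -1 to 1 is refused whole. A call with a gripper value outside its range is refused whole. The fingers move at their own pace and stop on an object; "force" is the grip in N (left out, the last holds). Time passes only in rows, so rows that repeat a pose let the fingers close. It gives the time, the measured TCP pose, the force, the opening and the grip force at its end, in the units of the state.
- env.get_obs(): the state, without advancing time (a new reading comes with each control period).
- env.camera(name): name is "scene" or "top" or "wrist"; returns a dict with "img" (384x512x3 uint8, red, green, blue), "range_z" (384x512 float32, m along the optical axis (not along the pixel's ray), 0 where there is no reading), "mtx" (3x3 intrinsics, pixels), "T" (4x4, takes a point from camera to world coordinates). Camera axes: x right, y down, z forward; pixel columns grow to the right and rows downward; lengths in m; the calibration is good to about 2 mm. A picture is of the moment at which its call begins.
- env.finish_job(): hands the job in; it is judged then, once.
The state is a dict: "clock": time; "q": joint angles; "joint_velocities": joint speeds; "tau": joint torques, N m; "tcp_pos": TCP position; "tcp_rot": TCP orientation; "force": force on the tool from outside, world axes, zero at the start; "torque": the same for the moment, N m; "grip_width": finger opening in m; "grasp_force": force on a finger pad.
Only numpy, scipy, OpenCV 4.12 (cv2) and the standard library are available. Lean on these libraries where they do the work, as an engineer would, in place of code of your own. Each camera call takes 0.05 s, during which the arm holds its last target. There are 200 camera calls.

## Task

Put the turner and the peeler away in the low wooden rack on the worktop, beside the spoon already there: the turner in the wide bay, the peeler in the narrow bay. Slide each in under the roof blade first until its whole blade is under the roof, and leave it lying flat and straight in its bay with its handle sticking out at the open front. Leave the other things standing where they are.

Things in the scene. Friction and masses are not known exactly. Their poses are not given: they have to be found in the camera images.
- rack: Light wooden rack, fixed, 180 mm deep (x), 188 mm wide (y); origin at the centre of its underside, +x from the open front to the closed back, z up. Floor board 8 mm thick over the whole footprint. Roof (underside z = 44, top z = 54 mm) over the rear part only, x -20 to +90 mm; the front 70 mm of floor is an open apron without walls. 8 mm walls under the roof part three bays, 36 mm high inside.
- middle_bay (a point): Middle of the middle bay's mouth, on the floor board below the roof's front edge; axes as the rack's. The bay (50 mm wide) holds a metal spoon (fixed, 16 mm high), whose handle, 17 mm wide, sticks out over the apron to x = -94 mm. A lemon (fixed, 83 x 58 mm) lies on the rear of the roof above this bay, 75 mm behind the roof's edge and up to 58 mm above the roof.
- wide_bay (a point): Middle of the wide bay's mouth (rack y = +53 mm), on the floor board below the roof's front edge; axes as the rack's, x into the bay. The bay is 66 mm wide, 36 mm high and ends at a back wall at x = 103 mm; the apron lies from x = -70 mm to 0.
- narrow_bay (a point): Middle of the narrow bay's mouth (rack y = -66 mm), on the floor board below the roof's front edge; axes as the rack's, x into the bay. The bay is 40 mm wide, 36 mm high and ends at a back wall at x = 103 mm; the apron lies from x = -70 mm to 0.
- turner: Loose kitchen turner lying flat, 190 mm long, 0.11 kg. Origin in the middle of its length, on its underside; +x points to the blade, z up. Wooden handle from x = -95 to 0 mm, 20 mm wide (y), 16 mm high (z 0 to 16); thin steel neck; slotted steel blade from x = 15 to 95 mm, 54 mm wide, 3 mm thick at z 0 to 3.
- turner_tip (a point): Front edge of the turner's blade, middle, underside (x = 95 mm of the turner).
- peeler: Loose vegetable peeler lying flat on the worktop in front of the hob, 170 mm long, 0.08 kg. Origin in the middle of its length, 2 mm above its underside; +x points to the blade, z up. Thick dark handle from x = -85 to 20 mm, 26 mm wide, 22 mm high (z -2 to 20); narrow metal blade from x = 20 to 85 mm, 14 mm wide, z 0 to 6 mm.
- peeler_tip (a point): Tip of the peeler's blade (x = 85 mm of the peeler).
- timer: Loose bystander standing on the worktop: round kitchen timer, 71 mm across, 61 mm high. Origin at the centre of its underside, z up.
- tub: Loose bystander standing on the worktop: small tub with a flat foil lid, 72 mm across, 71 mm high. Origin at the centre of its underside, z up.
- shaker: Loose bystander standing on the worktop: shaker, 44 mm across, 90 mm high. Origin at the centre of its underside, z up.
- jar: Loose bystander standing on the worktop: squat jar with a flat lid, 60 mm across, 86 mm high. Origin at the centre of its underside, z up.
- spice_jar_a: Loose bystander standing on the worktop: spice jar, 41 mm across, 105 mm high. Origin at the centre of its underside, z up.
- spice_jar_b: Loose bystander standing on the worktop: a second spice jar, 41 mm across, 105 mm high. Origin at the centre of its underside, z up.
- spice_jar_c: Loose bystander standing on the worktop: a third spice jar, 41 mm across, 105 mm high. Origin at the centre of its underside, z up.

How it is judged:
At the end, for the whole second after the job is handed in: Turner in the wide bay, peeler in the narrow bay, at rest and flat on the floor board (10 mm, 7 degrees), blade inward, parallel to the bay within 12 degrees, tip at least 74 mm (turner) and 59 mm (peeler) behind the roof's front edge (x of turner_tip in the frame of wide_bay between 0.074 and 0.108 m and x of turner in the frame of wide_bay below 0.02 m and y of turner_tip in the frame of wide_bay between -0.035 and 0.035 m and z of turner_tip in the frame of wide_bay between -0.006 and 0.012 m and z of turner in the frame of wide_bay below 0.01 m and angle between the x axis of each of turner, peeler and the x axis of rack, either way round below 0.21 rad and angle between each of turner, peeler's own z axis and vertical below 0.12 rad and linear speed of each of turner, peeler below 0.02 m/s and x of peeler_tip in the frame of narrow_bay between 0.059 and 0.108 m and x of peeler in the frame of narrow_bay below 0.03 m and y of peeler_tip in the frame of narrow_bay between -0.035 and 0.035 m and z of peeler_tip in the frame of narrow_bay between -0.006 and 0.012 m and z of peeler in the frame of narrow_bay below 0.01 m); the robot touches nothing.
It fails at once if a bystander is shifted by more than 25 mm (distance of any of timer, tub, shaker, jar, spice_jar_a, spice_jar_b, spice_jar_c from where it was at the start of the episode above 0.025 m).
It fails at once if a bystander is tipped by more than 20 degrees (angle between any of timer, tub, shaker, jar, spice_jar_a, spice_jar_b, spice_jar_c's own z axis and vertical above 0.35 rad).
It also fails if it takes over 67 s, if anything falls off the work surface, if the arm or the gripper's body presses on something with over 40 N, if the wrist force passes 120 N, or if a joint passes its speed limit or range.

## Working session

There is one attempt and no reset: what is moved stays moved. The work goes in short steps, Python scripts to look and compute and a tool call to move; the robot and the scene stay as the last step left them, time stands still between calls to the robot, and variables do not carry over. Pictures are saved under pics/ and viewed, at most 11 in all, crops included, and the job is handed in when it is done.

Besides the shell and the picture viewer there is one more tool, called after "Emit:" in YAML: its name, and indented under it one key for each argument. apply_moves: Moves the arm, as the interface text tells. Shifts and turns lie within -1 to 1; 1 stands for 15 cm of shift or 360 degrees of turn. Its arguments: {"type":"object","properties":{"steps":{"type":"array","items":{"type":"object","properties":{"offset":{"type":"array","items":{"type":"number","minimum":-1,"maximum":1}},"turn":{"type":"array","items":{"type":"number","minimum":-1,"maximum":1}},"claw":{"type":"number"}}}},"force":{"type":"number"}},"required":["steps"]}

```bash
ls; mkdir -p pics
python3 - <<'E'
from bench import env
import cv2,numpy as np
for n in ["top","scene"]:
    c=env.camera(n); np.savez(f"{n}0.npz",**c)
    cv2.imwrite(f"pics/{n}0.png",cv2.resize(c["img"][:,:,::-1],(768,576)))
    print(n,c["mtx"].round(1).tolist(),c["T"].round(3).tolist())
o=env.get_obs();print(o["clock"],o["tcp_pos"],o["tcp_rot"].round(3) if hasattr(o["tcp_rot"],'round') else o["tcp_rot"],o["grip_width"])
E
```

```text
pics
top [[431.3, 0.0, 255.6], [0.0, 431.3, 190.7], [0.0, 0.0, 1.0]] [[0.087, -0.973, 0.215, 0.342], [-0.996, -0.086, 0.014, -0.191], [0.005, -0.215, -0.977, 1.263], [0.0, 0.0, 0.0, 1.0]]
scene [[460.2, 0.0, 257.2], [0.0, 460.2, 184.0], [0.0, 0.0, 1.0]] [[0.786, -0.463, 0.41, 0.083], [-0.618, -0.575, 0.536, -0.909], [-0.013, -0.675, -0.738, 1.046], [0.0, 0.0, 0.0, 1.0]]
0.1 [0.19756139 0.5926399  0.22990889] [[-0.949  0.316 -0.   ]
 [ 0.316  0.949 -0.001]
 [-0.    -0.001 -1.   ]] 0.09433958545230026
```

View pics/top0.png

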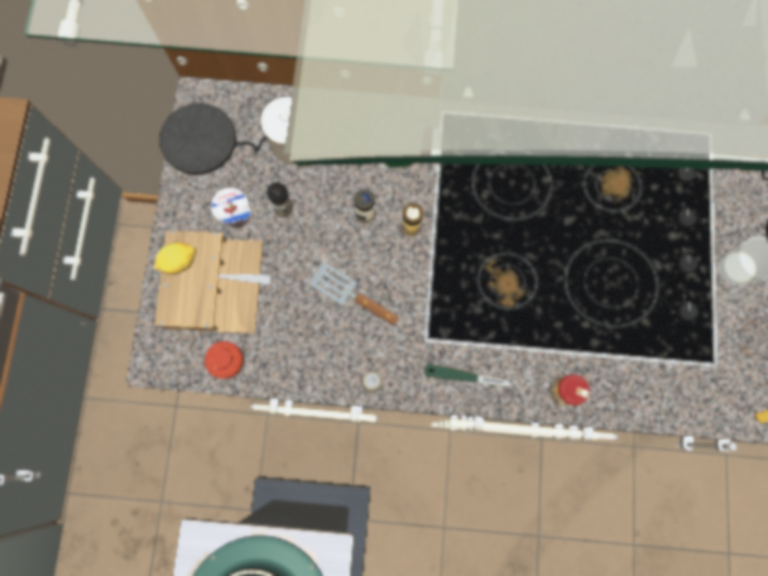

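View pics/scene0.png

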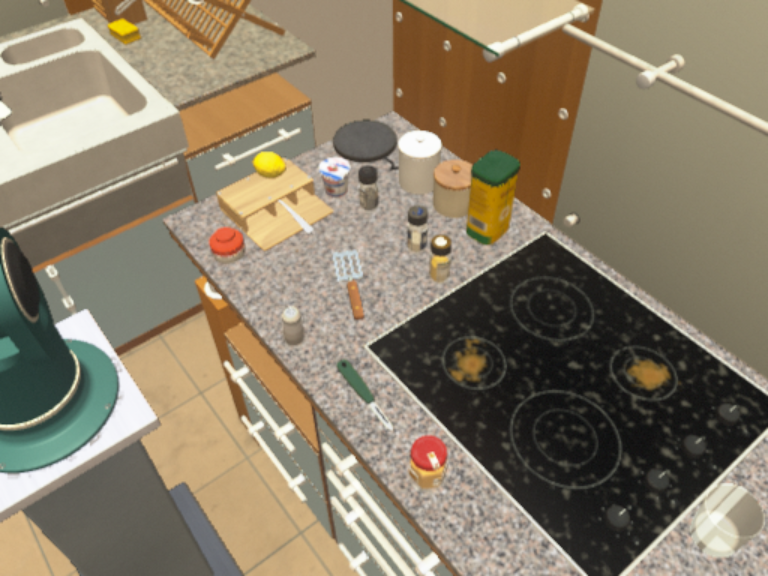

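The top view shows the rack at left (158–262, 232–332), opening to the right with the wide bay nearer the robot. The turner lies at (312–397, 265–322) with its blade towards the rack. The peeler is at (425–508, 365–385) with its blade pointing away. In the scene view, spice jars stand close to the narrow bay. Next I measure all of these.

```bash
cat > h.py <<'E'
import numpy as np,cv2
from bench import env
def cloud(c):
    K=c["mtx"];Z=c["range_z"];v,u=np.mgrid[0:Z.shape[0],0:Z.shape[1]]
    P=np.stack([(u-K[0,2])/K[0,0]*Z,(v-K[1,2])/K[1,1]*Z,Z],-1)
    return P@c["T"][:3,:3].T+c["T"][:3,3]
def ray(c,uv,z):
    K=c["mtx"];d=np.array([(uv[0]-K[0,2])/K[0,0],(uv[1]-K[1,2])/K[1,1],1])
    d=c["T"][:3,:3]@d;o=c["T"][:3,3];return o+d*(z-o[2])/d[2]
def proj(c,p):
    q=c["T"][:3,:3].T@(np.array(p)-c["T"][:3,3]);q=c["mtx"]@q;return q[:2]/q[2]
E
python3 - <<'E'
from h import *
c=dict(np.load("top0.npz"));P=cloud(c);s=1.5
hsv=cv2.cvtColor(c["img"],cv2.COLOR_RGB2HSV)
# things standing above table: height map blobs on the worktop left of hob
x,y,z=P[...,0],P[...,1],P[...,2]
print("table z",np.median(z[140:170,180:230]), np.median(z[200:215,200:220]))
M=((z>0.03)&(z<0.14)&(x>0.3)&(x<0.95)&(y>-0.75)&(y<0.5)).astype(np.uint8)
n,L,st,ce=cv2.connectedComponentsWithStats(M)
for i in range(1,n):
    if st[i,4]<25: continue
    m=L==i;zt=np.percentile(z[m],90);t=m&(z>zt-.012)
    print(i,st[i].tolist(),"zt%.3f"%zt,"x %.3f..%.3f y %.3f..%.3f"%(x[t].min(),x[t].max(),y[t].min(),y[t].max()))
# roof plane corners
R=((abs(z-.054)<.006)&(hsv[...,0]<25)&(x<.75)&(y>0)).astype(np.uint8);R[:, :90]*=1
n,L,st,_=cv2.connectedComponentsWithStats(R);i=1+np.argmax(st[1:,4])
pts=np.argwhere(L==i)[:,::-1].astype(np.float32);
r=cv2.minAreaRect(np.array([ray(c,p,.054)[:2] for p in pts],np.float32));print("roof",r,st[i]);print(cv2.boxPoints(r).round(3).tolist())
# handles
def obj(name,m,h):
    m=m.astype(np.uint8);n,L,st,_=cv2.connectedComponentsWithStats(m);i=1+np.argmax(st[1:,4])
    q=np.array([ray(c,p[::-1],h)[:2] for p in np.argwhere(L==i)],np.float32)
    r=cv2.minAreaRect(q);print(name,st[i].tolist(),np.round(r[0],3),np.round(r[1],3),r[2],cv2.boxPoints(r).round(3).tolist(),"z",np.median(z[L==i]))
H,S,V=[hsv[...,k].astype(int) for k in range(3)]
w=np.zeros(H.shape,bool);w[185:225,225:275]=1
obj("turner handle",w&(H<18)&(S>110),.013)
w[:]=0;w[235:265,275:350]=1
obj("peeler handle",w&(H>35)&(H<95)&(S>70)&(V<140),.02)
for nm,w,zz in (("blade",(slice(170,210),slice(200,245)),.002),):
    a=hsv[w];print(nm,)
cv2.imwrite("pics/crop.png",np.hstack([cv2.resize(c["img"][150:265,95:215,::-1],None,fx=3.3,fy=5,interpolation=2),cv2.resize(c["img"][150:265,200:350,::-1],None,fx=2.65,fy=5,interpolation=2)])[:580,:790])
E
```

```text
table z -9.057276637092215e-05 -0.00010390658773651307
1 [174, 66, 20, 41, 531] zt0.119 x 0.861..0.949 y 0.036..0.091
3 [177, 121, 18, 22, 284] zt0.108 x 0.743..0.783 y 0.024..0.065
4 [141, 125, 26, 25, 493] zt0.073 x 0.706..0.776 y 0.097..0.173
5 [236, 126, 14, 22, 264] zt0.108 x 0.743..0.783 y -0.142..-0.103
6 [267, 135, 15, 21, 259] zt0.107 x 0.723..0.765 y -0.235..-0.197
7 [103, 153, 46, 67, 2558] zt0.102 x 0.592..0.652 y 0.185..0.256
9 [136, 227, 26, 25, 502] zt0.062 x 0.422..0.473 y 0.092..0.143
10 [240, 247, 15, 16, 187] zt0.089 x 0.412..0.445 y -0.183..-0.152
11 [366, 249, 27, 22, 458] zt0.089 x 0.416..0.471 y -0.559..-0.504
roof ((0.5927520394325256, 0.1997016966342926), (0.18793930113315582, 0.11110404133796692), 2.685474157333374) [ 103  153   45   65 2010]
[[0.4959999918937683, 0.25099998712539673], [0.5009999871253967, 0.14000000059604645], [0.6890000104904175, 0.14900000393390656], [0.6840000152587891, 0.25999999046325684]]
turner handle [238, 197, 27, 19, 153] [ 0.571 -0.163] [0.088 0.016] 62.66245651245117 [[0.5440000295639038, -0.1979999989271164], [0.5580000281333923, -0.20499999821186066], [0.5979999899864197, -0.12700000405311584], [0.5839999914169312, -0.11999999731779099]] z 0.016030683395370504
peeler handle [285, 245, 32, 8, 117] [ 0.457 -0.316] [0.09  0.013] 86.89258575439453 [[0.4480000138282776, -0.3610000014305115], [0.460999995470047, -0.3610000014305115], [0.4659999907016754, -0.2709999978542328], [0.453000009059906, -0.2709999978542328]] z 0.01527176045464862
blade
```

```bash
cat >> h.py <<'E'
from scipy.spatial.transform import Rotation as Rn
def plan(targets,dmax=.14,amax=30,start=None):
    """targets: (x,y,z,yaw of tool y deg or None, signed turn dir hint) -> rows of call numbers, assuming ideal motion"""
    o=env.get_obs();p=np.array(o["tcp_pos"]);R=np.array(o["tcp_rot"])
    yaw=np.degrees(np.arctan2(R[1,1],R[0,1]))
    print("now",p.round(4),"yaw %.2f"%yaw,"tilt",R[:,2].round(4),"w %.4f"%o["grip_width"],"F",np.round(o["force"],1),"t %.2f"%o["clock"],"q7 %.2f"%o["q"][6])
    for t in targets:
        tp=np.array(t[:3]);d=t[3]-yaw
        if len(t)<5: d=(d+180)%360-180
        tgt=Rn.from_euler('z',t[3],degrees=True).as_matrix()@np.array([[0,1,0],[1,0,0],[0,0,-1]]).T@np.eye(3)
        tgt=np.column_stack([[-np.sin(np.radians(t[3]))*-1*-1,np.cos(np.radians(t[3])),0],[np.cos(np.radians(t[3])),np.sin(np.radians(t[3])),0],[0,0,-1]])
        n=int(max(1,np.ceil(np.linalg.norm(tp-p)/dmax),np.ceil(abs(d)/amax)))
        p0,y0=p.copy(),yaw
        for k in range(1,n+1):
            q=p0+(tp-p0)*k/n;yy=y0+d*k/n
            Rk=Rn.from_euler('z',yy-t[3],degrees=True).as_matrix()@tgt
            off=R.T@(q-p)/.15;tu=Rn.from_matrix(R.T@Rk).as_rotvec()/(2*np.pi)
            print("  off",off.round(3).tolist(),"turn",tu.round(4).tolist(),"->",q.round(3),round(yy,1))
            p,R,yaw=q,Rk,yy
E
python3 - <<'E'
from h import *
c=dict(np.load("top0.npz"));P=cloud(c);x,y,z=[P[...,k] for k in range(3)]
u=(slice(0,100),slice(200,500));a=z[u];print("hood z",np.percentile(a[a>.15],[1,50,99]),"x min",x[u][a>.3].min())
def obj(nm,box,zl,zh):
    m=(z>zl)&(z<zh)&(x>box[0])&(x<box[1])&(y>box[2])&(y<box[3]);q=P[m][:,:2].astype(np.float32)
    r=cv2.minAreaRect(q);mu=q.mean(0);e=np.linalg.svd(q-mu,full_matrices=0)[2][0];t=(q-mu)@e
    print(nm,len(q),"mean",mu.round(4),"dir",np.degrees(np.arctan2(e[1],e[0])).round(1),"span",t.min().round(3),t.max().round(3),"ends",(mu+e*t.min()).round(3),(mu+e*t.max()).round(3),"rect",np.round(r[0],4),np.round(r[1],3))
obj("turner handle",(.51,.66,-.23,-.05),.010,.03)
obj("turner low",(.51,.7,-.23,.02),.0015,.03)
obj("peeler handle",(.40,.53,-.45,-.24),.010,.03)
obj("peeler all",(.40,.53,-.47,-.24),.002,.03)
plan([(.57,-.163,.12,-27.3)],.14,30)
E
```

```text
hood z [0.75448927 0.82525257 0.8591359 ] x min 0.3422881274468975
turner handle 209 mean [ 0.5723 -0.1598] dir -116.8 span -0.059 0.049 ends [ 0.599 -0.107] [ 0.55  -0.203] rect [ 0.5751 -0.155 ] [0.108 0.02 ]
turner low 1679 mean [ 0.6008 -0.1056] dir -96.9 span -0.133 0.131 ends [0.617 0.026] [ 0.585 -0.236] rect [ 0.6051 -0.1046] [0.189 0.25 ]
peeler handle 269 mean [ 0.4612 -0.3178] dir -83.6 span -0.054 0.129 ends [ 0.455 -0.264] [ 0.476 -0.446] rect [ 0.4857 -0.352 ] [0.08  0.178]
peeler all 1234 mean [ 0.4744 -0.3536] dir -87.5 span -0.115 0.117 ends [ 0.469 -0.239] [ 0.479 -0.47 ] rect [ 0.4651 -0.3555] [0.13  0.228]
now [0.1976 0.5926 0.2299] yaw 71.56 tilt [-3.e-04 -1.e-03 -1.e+00] w 0.0943 F [ 0.5 -0.  -0.7] t 0.10 q7 -0.05
  off [-0.564, -0.57, 0.105] turn [-0.0002, 0.0, 0.0392] -> [0.251 0.485 0.214] 57.4
  off [-0.686, -0.416, 0.105] turn [0.0, 0.0, 0.0392] -> [0.304 0.377 0.199] 43.3
  off [-0.767, -0.236, 0.105] turn [0.0, 0.0, 0.0392] -> [0.357 0.269 0.183] 29.2
  off [-0.801, -0.041, 0.105] turn [0.0, 0.0, 0.0392] -> [0.41  0.161 0.167] 15.1
  off [-0.787, 0.155, 0.105] turn [0.0, 0.0, 0.0392] -> [0.464 0.053 0.151] 0.9
  off [-0.725, 0.343, 0.105] turn [0.0, 0.0, 0.0392] -> [ 0.517 -0.055  0.136] -13.2
  off [-0.62, 0.509, 0.105] turn [0.0, 0.0, 0.0392] -> [ 0.57  -0.163  0.12 ] -27.3
```

View pics/crop.png

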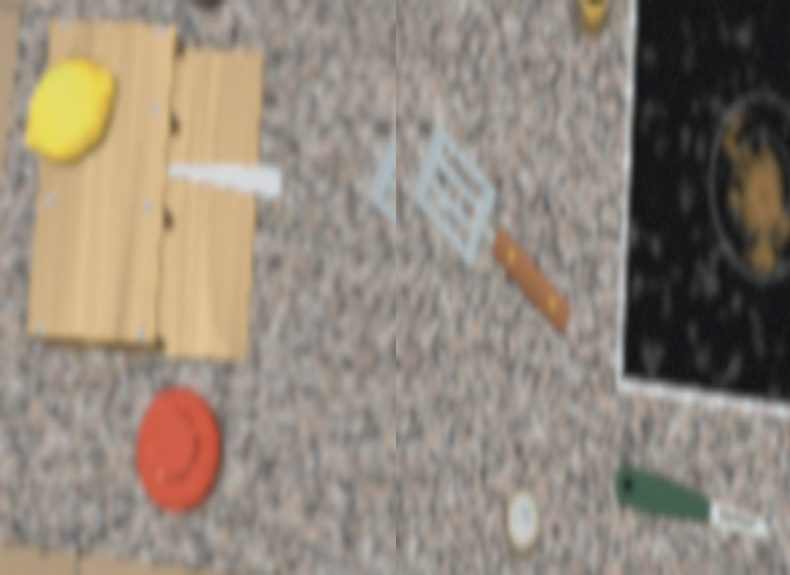

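The crop shows the turner handle running from (495,235) to (565,328) and its blade tip edge at (415–440,128–190). The peeler handle spans (618–710, 465–515), with its blade to the right.

Emit:
apply_moves:
  steps:
    - {"offset":[-0.564,-0.57,0.105],"turn":[0,0,0.039],"claw":0.2}
    - {"offset":[-0.564,-0.57,0.105],"turn":[0,0,0.039],"claw":0.2}
    - {"offset":[-0.564,-0.57,0.105],"turn":[0,0,0.039],"claw":0.2}
    - {"offset":[-0.564,-0.57,0.105],"turn":[0,0,0.039],"claw":0.2}
    - {"offset":[-0.564,-0.57,0.105],"turn":[0,0,0.039],"claw":0.2}
  force: 40

```text
clock: 0.52
tcp_pos: [0.2519, 0.4835, 0.2147]
tcp_rot: [[-0.842, 0.539, 0.0], [0.539, 0.842, -0.001], [-0.0, -0.0, -1.0]]
force: [0.1, 0.4, 1.0]
grip_width: 0.0643
grasp_force: 0.0
```

Emit:
apply_moves:
  steps:
    - {"offset":[-0.686,-0.416,0.105],"turn":[0,0,0.039],"claw":0.2}
    - {"offset":[-0.686,-0.416,0.105],"turn":[0,0,0.039],"claw":0.2}
    - {"offset":[-0.686,-0.416,0.105],"turn":[0,0,0.039],"claw":0.2}
    - {"offset":[-0.686,-0.416,0.105],"turn":[0,0,0.039],"claw":0.2}
    - {"offset":[-0.686,-0.416,0.105],"turn":[0,0,0.039],"claw":0.2}

```text
clock: 0.93
tcp_pos: [0.3046, 0.3766, 0.199]
tcp_rot: [[-0.687, 0.726, -0.0], [0.726, 0.687, -0.0], [-0.0, -0.0, -1.0]]
force: [0.2, 0.6, 0.0]
grip_width: 0.0563
grasp_force: 0.0
```

Emit:
apply_moves:
  steps:
    - {"offset":[-0.767,-0.236,0.105],"turn":[0,0,0.039],"claw":0.2}
    - {"offset":[-0.767,-0.236,0.105],"turn":[0,0,0.039],"claw":0.2}
    - {"offset":[-0.767,-0.236,0.105],"turn":[0,0,0.039],"claw":0.2}
    - {"offset":[-0.767,-0.236,0.105],"turn":[0,0,0.039],"claw":0.2}
    - {"offset":[-0.767,-0.236,0.105],"turn":[0,0,0.039],"claw":0.2}

```text
clock: 1.35
tcp_pos: [0.3581, 0.2695, 0.1833]
tcp_rot: [[-0.491, 0.871, 0.0], [0.871, 0.491, -0.0], [-0.0, 0.0, -1.0]]
force: [-0.4, 0.4, 0.6]
grip_width: 0.0564
grasp_force: 0.0
```

Emit:
apply_moves:
  steps:
    - {"offset":[-0.8,-0.041,0.105],"turn":[0,0,0.039],"claw":0.2}
    - {"offset":[-0.8,-0.041,0.105],"turn":[0,0,0.039],"claw":0.2}
    - {"offset":[-0.8,-0.041,0.105],"turn":[0,0,0.039],"claw":0.2}
    - {"offset":[-0.8,-0.041,0.105],"turn":[0,0,0.039],"claw":0.2}
    - {"offset":[-0.8,-0.041,0.105],"turn":[0,0,0.039],"claw":0.2}

```text
clock: 1.77
tcp_pos: [0.4119, 0.1623, 0.1674]
tcp_rot: [[-0.266, 0.964, 0.0], [0.964, 0.266, -0.0], [-0.0, 0.0, -1.0]]
force: [-1.0, -0.1, -0.4]
grip_width: 0.0566
grasp_force: 0.0
```

Motion follows the plan well, so I carry on.

Emit:
apply_moves:
  steps:
    - {"offset":[-0.787,0.155,0.105],"turn":[0,0,0.039]}
    - {"offset":[-0.787,0.155,0.105],"turn":[0,0,0.039]}
    - {"offset":[-0.787,0.155,0.105],"turn":[0,0,0.039]}
    - {"offset":[-0.787,0.155,0.105],"turn":[0,0,0.039]}
    - {"offset":[-0.787,0.155,0.105],"turn":[0,0,0.039]}

```text
validation failed for argument at $.st...
```

Emit:
apply_moves:
  steps:
    - {"offset":[-0.725,0.343,0.105],"turn":[0,0,0.039]}
    - {"offset":[-0.725,0.343,0.105],"turn":[0,0,0.039]}
    - {"offset":[-0.725,0.343,0.105],"turn":[0,0,0.039]}
    - {"offset":[-0.725,0.343,0.105],"turn":[0,0,0.039]}
    - {"offset":[-0.725,0.343,0.105],"turn":[0,0,0.039]}

```text
validation failed for argument at $.st...
```

Emit:
apply_moves:
  steps:
    - {"offset":[-0.62,0.509,0.0],"turn":[0,0,0.039]}
    - {"offset":[-0.62,0.509,0.0],"turn":[0,0,0.039]}
    - {"offset":[-0.62,0.509,0.0],"turn":[0,0,0.039]}
    - {"offset":[-0.62,0.509,0.0],"turn":[0,0,0.039]}
    - {"offset":[-0.62,0.509,0.0],"turn":[0,0,0.039]}

```text
validation failed for argument at $.st...
```

Run:
```python
from h import *
c=env.camera("wrist");np.savez("w1.npz",**c);P=cloud(c);x,y,z=[P[...,k] for k in range(3)]
cv2.imwrite("pics/w1.png",c["img"][:,:,::-1])
hsv=cv2.cvtColor(c["img"],cv2.COLOR_RGB2HSV)
m=((z>.009)&(z<.022)&(x>.51)&(x<.62)&(y>-.23)&(y<-.1)&(hsv[...,1]>90)).astype(np.uint8)
n,L,st,_=cv2.connectedComponentsWithStats(m);i=1+np.argmax(st[1:,4]);q=P[L==i][:,:2].astype(np.float32)
r=cv2.minAreaRect(q);print(st[i],np.round(r[0],4),np.round(r[1],3),r[2],cv2.boxPoints(r).round(3).tolist())
mu=q.mean(0);e=np.linalg.svd(q-mu,full_matrices=0)[2][0];print(mu,np.degrees(np.arctan2(e[1],e[0])))
plan([(.571,-.161,.028,-26.8)])
```

```text
Traceback (most recent call last):
ValueError: attempt to get argmax of an empty sequence
```

View pics/w1.png

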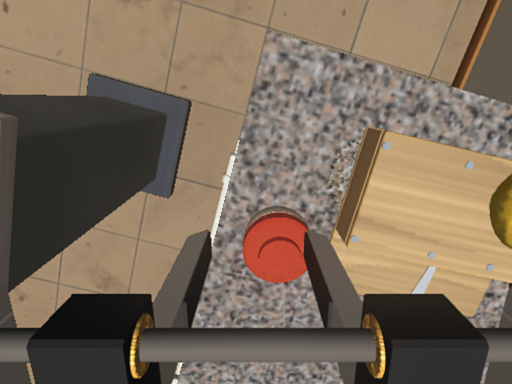

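The claw value is required in every row, so the last three calls were refused and nothing moved. The wrist view shows the timer at (278,245) and the rack at right. I repeat the moves with claw.

Emit:
apply_moves:
  steps:
    - {"offset":[-0.787,0.155,0.105],"turn":[0,0,0.039],"claw":0.2}
    - {"offset":[-0.787,0.155,0.105],"turn":[0,0,0.039],"claw":0.2}
    - {"offset":[-0.787,0.155,0.105],"turn":[0,0,0.039],"claw":0.2}
    - {"offset":[-0.787,0.155,0.105],"turn":[0,0,0.039],"claw":0.2}
    - {"offset":[-0.787,0.155,0.105],"turn":[0,0,0.039],"claw":0.2}

```text
clock: 2.23
tcp_pos: [0.4657, 0.0547, 0.1515]
tcp_rot: [[-0.024, 1.0, -0.0], [1.0, 0.024, -0.0], [-0.0, -0.0, -1.0]]
force: [0.0, 0.9, -0.1]
grip_width: 0.0566
grasp_force: 0.0
```

Emit:
apply_moves:
  steps:
    - {"offset":[-0.725,0.343,0.105],"turn":[0,0,0.039],"claw":0.2}
    - {"offset":[-0.725,0.343,0.105],"turn":[0,0,0.039],"claw":0.2}
    - {"offset":[-0.725,0.343,0.105],"turn":[0,0,0.039],"claw":0.2}
    - {"offset":[-0.725,0.343,0.105],"turn":[0,0,0.039],"claw":0.2}
    - {"offset":[-0.725,0.343,0.105],"turn":[0,0,0.039],"claw":0.2}

```text
clock: 2.65
tcp_pos: [0.5196, -0.0525, 0.1356]
tcp_rot: [[0.218, 0.976, -0.001], [0.976, -0.218, -0.0], [-0.0, -0.001, -1.0]]
force: [0.1, 1.0, -0.6]
grip_width: 0.0561
grasp_force: 0.0
```

Emit:
apply_moves:
  steps:
    - {"offset":[-0.62,0.509,0.0],"turn":[0,0,0.039],"claw":0.2}
    - {"offset":[-0.62,0.509,0.0],"turn":[0,0,0.039],"claw":0.2}
    - {"offset":[-0.62,0.509,0.0],"turn":[0,0,0.039],"claw":0.2}
    - {"offset":[-0.62,0.509,0.0],"turn":[0,0,0.039],"claw":0.2}
    - {"offset":[-0.62,0.509,0.0],"turn":[0,0,0.039],"claw":0.2}

```text
clock: 3.07
tcp_pos: [0.5739, -0.1594, 0.1357]
tcp_rot: [[0.448, 0.894, -0.0], [0.894, -0.448, 0.0], [0.0, -0.0, -1.0]]
force: [0.2, 0.3, -0.5]
grip_width: 0.0564
grasp_force: 0.0
```

```bash
cat > wr.py <<'E'
import sys
from h import *
def handle(fn,box,zl,zh,smin=0):
    c=env.camera("wrist");np.savez(fn+".npz",**c);P=cloud(c);x,y,z=[P[...,k] for k in range(3)]
    cv2.imwrite(f"pics/{fn}.png",c["img"][:,:,::-1])
    hsv=cv2.cvtColor(c["img"],cv2.COLOR_RGB2HSV)
    m=((z>zl)&(z<zh)&(x>box[0])&(x<box[1])&(y>box[2])&(y<box[3])&(hsv[...,1]>smin)).astype(np.uint8)
    n,L,st,_=cv2.connectedComponentsWithStats(m)
    if n<2: print("none");return
    i=1+np.argmax(st[1:,4]);q=P[L==i][:,:2].astype(np.float32)
    r=cv2.minAreaRect(q);print(st[i],np.round(r[0],4),np.round(r[1],3),r[2],cv2.boxPoints(r).round(3).tolist())
    mu=q.mean(0);e=np.linalg.svd(q-mu,full_matrices=0)[2][0];print(mu,np.degrees(np.arctan2(e[1],e[0])),"z",np.median(z[L==i]))
E
python3 - <<'E'
from wr import *
handle("w2",(.51,.64,-.23,-.08),.009,.022,80)
plan([(.571,-.161,.028,-26.8)])
E
```

```text
[ 249  151   23   99 2107] [ 0.5733 -0.1644] [0.093 0.019] 63.01911544799805 [[0.5440000295639038, -0.20100000500679016], [0.5609999895095825, -0.20999999344348907], [0.6029999852180481, -0.12700000405311584], [0.5860000252723694, -0.11900000274181366]]
[ 0.57419914 -0.16196038] -116.9922 z 0.014392075810824023
now [ 0.5736 -0.1581  0.1357] yaw -26.53 tilt [-6.0e-04  1.1e-03 -1.0e+00] w 0.0563 F [ 0.  -0.2 -0.2] t 3.12 q7 0.07
  off [-0.025, -0.006, 0.718] turn [-0.0002, -0.0001, 0.0008] -> [ 0.571 -0.161  0.028] -26.8
```

View pics/w2.png

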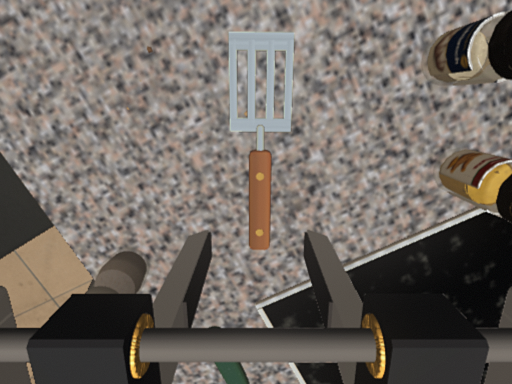

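The wrist view shows the turner lined up with the jaws: handle (260,150–248), blade above it.

Emit:
apply_moves:
  steps:
    - {"offset":[-0.036,0.016,0.25],"turn":[0,0,0.001],"claw":0.2}
    - {"offset":[-0.036,0.016,0.5],"turn":[0,0,0.001],"claw":0.2}
    - {"offset":[-0.036,0.016,0.65],"turn":[0,0,0.001],"claw":0.2}
    - {"offset":[-0.036,0.016,0.715],"turn":[0,0,0.001],"claw":0.2}
    - {"offset":[-0.036,0.016,0.715],"turn":[0,0,0.001],"claw":-1}
  force: 40

```text
clock: 3.53
tcp_pos: [0.5724, -0.164, 0.0274]
tcp_rot: [[0.452, 0.892, -0.002], [0.892, -0.452, 0.001], [0.0, -0.003, -1.0]]
force: [-0.4, -1.1, 1.2]
grip_width: 0.0523
grasp_force: 0.0
```

Emit:
apply_moves:
  steps:
    - {"offset":[0,0,0],"turn":[0,0,0],"claw":-1}
    - {"offset":[0,0,0],"turn":[0,0,0],"claw":-1}
    - {"offset":[0,0,0],"turn":[0,0,0],"claw":-1}
    - {"offset":[0,0,0],"turn":[0,0,0],"claw":-1}
    - {"offset":[0,0,0],"turn":[0,0,0],"claw":-1}

```text
clock: 3.95
tcp_pos: [0.5732, -0.1666, 0.0294]
tcp_rot: [[0.455, 0.89, 0.001], [0.89, -0.455, -0.0], [0.0, 0.001, -1.0]]
force: [-0.1, -0.3, 2.5]
grip_width: 0.0199
grasp_force: 7.4
```

Emit:
apply_moves:
  steps:
    - {"offset":[0,0,-0.1],"turn":[0,0,0],"claw":-1}
    - {"offset":[0,0,-0.2],"turn":[0,0,0],"claw":-1}
    - {"offset":[0,0,-0.3],"turn":[0,0,0],"claw":-1}
    - {"offset":[0,0,-0.3],"turn":[0,0,0],"claw":-1}

```text
clock: 4.28
tcp_pos: [0.5742, -0.1674, 0.0773]
tcp_rot: [[0.456, 0.89, 0.004], [0.89, -0.456, -0.001], [0.001, 0.004, -1.0]]
force: [0.0, 0.4, -0.3]
grip_width: 0.0196
grasp_force: 40.0
```

Run:
```python
from h import *
c=env.camera("wrist");np.savez("w3.npz",**c);cv2.imwrite("pics/w3.png",c["img"][:,:,::-1])
o=env.get_obs();P=cloud(c);T=np.array(o["tcp_rot"]);p=np.array(o["tcp_pos"])
q=(P-p)@T  # tool coords
hsv=cv2.cvtColor(c["img"],cv2.COLOR_RGB2HSV)
# blade pixels: in tool frame along +x, z near underside level
m=(q[...,0]>.05)&(q[...,0]<.18)&(abs(q[...,1])<.05)&(P[...,2]>.02)
a=q[m];print(len(a),a.min(0).round(3),a.max(0).round(3))
for x0 in np.arange(.05,.17,.01):
    b=a[(a[:,0]>x0)&(a[:,0]<x0+.01)]
    if len(b):print(round(x0,3),b[:,1].min().round(4),b[:,1].max().round(4),"z",np.median(b[:,2]).round(4))
# final: grasp 47.5 behind origin
plan([(.5485,.0,.06,2.7),(.5445,.0876,.045,2.7)])
```

```text
9741 [ 0.05  -0.028 -0.155] [0.132 0.027 0.03 ]
0.05 -0.0034 0.0033 z 0.0193
0.06 -0.0269 0.0268 z 0.0262
0.07 -0.0271 0.027 z 0.0264
0.08 -0.0273 0.0268 z 0.0256
0.09 -0.0272 0.0269 z 0.0266
0.1 -0.0273 0.0267 z 0.0265
0.11 -0.0273 0.0268 z 0.0265
0.12 -0.0275 0.0268 z 0.0267
0.13 -0.0273 0.0265 z 0.0266
now [ 0.5737 -0.167   0.0758] yaw -27.08 tilt [ 2.8e-03 -4.0e-04 -1.0e+00] w 0.0195 F [ 0.4  1.3 -2.2] t 4.33 q7 0.12
  off [0.457, -0.329, 0.052] turn [0.0004, -0.0001, -0.0414] -> [ 0.561 -0.084  0.068] -12.2
  off [0.526, -0.2, 0.053] turn [0.0, 0.0, -0.0414] -> [0.548 0.    0.06 ] 2.7
  off [0.585, 0.001, 0.1] turn [0.0, 0.0, 0.0] -> [0.544 0.088 0.045] 2.7
```

Emit:
apply_moves:
  steps:
    - {"offset":[0.457,-0.329,0.052],"turn":[0,0,-0.0414],"claw":-1}
    - {"offset":[0.457,-0.329,0.052],"turn":[0,0,-0.0414],"claw":-1}
    - {"offset":[0.457,-0.329,0.052],"turn":[0,0,-0.0414],"claw":-1}
    - {"offset":[0.457,-0.329,0.052],"turn":[0,0,-0.0414],"claw":-1}

```text
clock: 4.67
tcp_pos: [0.5597, -0.0805, 0.0655]
tcp_rot: [[0.206, 0.979, -0.001], [0.979, -0.206, 0.001], [0.001, -0.001, -1.0]]
force: [-1.0, -0.5, -1.0]
grip_width: 0.0193
grasp_force: 40.0
```

Emit:
apply_moves:
  steps:
    - {"offset":[0.39,-0.2,0.053],"turn":[0,0,-0.0414],"claw":-1}
    - {"offset":[0.39,-0.2,0.053],"turn":[0,0,-0.0414],"claw":-1}
    - {"offset":[0.39,-0.2,0.053],"turn":[0,0,-0.0414],"claw":-1}
    - {"offset":[0.39,-0.2,0.053],"turn":[0,0,-0.0414],"claw":-1}

```text
clock: 5.0
tcp_pos: [0.5429, -0.0195, 0.0578]
tcp_rot: [[-0.048, 0.999, -0.0], [0.999, 0.048, -0.0], [0.0, -0.0, -1.0]]
force: [0.1, -1.1, -1.2]
grip_width: 0.0195
grasp_force: 40.0
```

```bash
cat > roof.py <<'E'
from h import *
def roof(fn,xr=(.45,.72)):
    c=env.camera("wrist");np.savez(fn+".npz",**c);cv2.imwrite(f"pics/{fn}.png",c["img"][:,:,::-1])
    P=cloud(c);x,y,z=[P[...,k] for k in range(3)]
    m=(abs(z-.054)<.004)&(x>xr[0])&(x<xr[1])&(y>.12)&(y<.3)
    q=P[m];print("roof n",len(q),"z",np.median(q[:,2]),"x",q[:,0].min(),q[:,0].max())
    E=[]
    for x0 in np.arange(xr[0],xr[1],.005):
        b=q[(q[:,0]>=x0)&(q[:,0]<x0+.005)]
        if len(b)>40:E.append((x0+.0025,np.percentile(b[:,1],.5)))
    E=np.array(E);f=np.polyfit(E[:,0],E[:,1],1);print("front edge y=%.4f+%.4f*(x-.595)"%(np.polyval(f,.595),f[0]),"res",np.abs(np.polyval(f,E[:,0])-E[:,1]).max().round(4))
    S=[]
    for y0 in np.arange(.15,.25,.005):
        b=q[(q[:,1]>=y0)&(q[:,1]<y0+.005)]
        if len(b)>40:S.append((y0+.0025,np.percentile(b[:,0],.5),np.percentile(b[:,0],99.5)))
    print(np.round(S,4).tolist())
E
python3 - <<'E'
from roof import *
roof("w4")
plan([(.5445,.098,.043,2.7)])
E
```

```text
return _methods._mean(a, axis=axis, dtype=dtype,
  ret = ret.dtype.type(ret / rcount)
Traceback (most recent call last):
  File "roof.py", line 6, in roof
    q=P[m];print("roof n",len(q),"z",np.median(q[:,2]),"x",q[:,0].min(),q[:,0].max())
                                                           ~~~~~~~~~~^^
ValueError: zero-size array to reduction operation minimum which has no identity
```

View pics/w4.png

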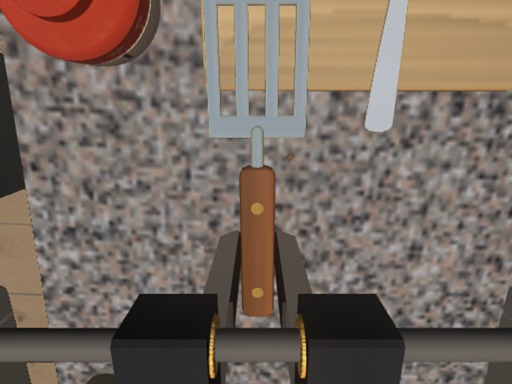

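The blade is at (208–305, 0–135) in hand, with the apron's front edge at row ~90 and the spoon handle at (385,100). The roof is out of this view, so I measure the apron from here and the roof from the earlier w1 frame.

Run:
```python
from h import *
c=dict(np.load("w4.npz"));P=cloud(c);x,y,z=[P[...,k] for k in range(3)]
hsv=cv2.cvtColor(c["img"],cv2.COLOR_RGB2HSV)
m=(abs(z-.008)<.003)&(y>.03)&(hsv[...,1]>60)&(x<.7)&(x>.45)
q=P[m];print(len(q),np.median(q[:,2]))
for x0 in np.arange(.49,.7,.015):
    b=q[(q[:,0]>=x0)&(q[:,0]<x0+.015)]
    if len(b)>30:print("front x%.3f y%.4f"%(x0+.0075,np.percentile(b[:,1],1)))
for y0 in np.arange(.07,.15,.01):
    b=q[(q[:,1]>=y0)&(q[:,1]<y0+.01)]
    if len(b)>30:print("side y%.3f x%.4f"%(y0+.005,np.percentile(b[:,0],.3)))
s=(z>.016)&(z<.032)&(x>.57)&(x<.65)&(y>.03)
for y0 in np.arange(.04,.12,.01):
    b=P[s&(y>=y0)&(y<y0+.01)]
    if len(b)>30:print("spoon y%.3f x%.4f..%.4f"%(y0+.005,*np.percentile(b[:,0],[1,99])))
c=dict(np.load("w1.npz"));P=cloud(c);x,y,z=[P[...,k] for k in range(3)]
m=(abs(z-.054)<.004)&(x>.45)&(x<.72)&(y>.1)&(y<.3);q=P[m];print("roof w1",len(q),np.median(q[:,2]))
for x0 in np.arange(.49,.7,.02):
    b=q[(q[:,0]>=x0)&(q[:,0]<x0+.02)]
    if len(b)>30:print("x%.3f y%.4f..%.4f"%(x0+.01,np.percentile(b[:,1],1),np.percentile(b[:,1],99)))
for y0 in np.arange(.14,.26,.02):
    b=q[(q[:,1]>=y0)&(q[:,1]<y0+.02)]
    if len(b)>30:print("y%.3f xmin%.4f"%(y0+.01,np.percentile(b[:,0],.5)))
```

```text
20522 0.006833096612121448
front x0.497 y0.0994
front x0.512 y0.0705
front x0.527 y0.0708
front x0.542 y0.0714
front x0.557 y0.0719
front x0.573 y0.0730
front x0.588 y0.0736
front x0.603 y0.0743
front x0.618 y0.0758
front x0.633 y0.0756
front x0.648 y0.0765
front x0.663 y0.0770
front x0.678 y0.0776
front x0.693 y0.0776
side y0.075 x0.5063
side y0.085 x0.4643
side y0.095 x0.4732
side y0.105 x0.4788
side y0.115 x0.4806
side y0.125 x0.5704
spoon y0.095 x0.6047..0.6172
spoon y0.105 x0.6050..0.6167
spoon y0.115 x0.6053..0.6157
roof w1 17091 0.05290907416099183
x0.500 y0.1417..0.2478
x0.520 y0.1419..0.2487
x0.540 y0.1428..0.2495
x0.560 y0.1439..0.2504
x0.580 y0.1447..0.2514
x0.600 y0.1456..0.2523
x0.620 y0.1457..0.2456
x0.640 y0.1464..0.1840
x0.660 y0.1469..0.1735
y0.150 xmin0.5024
y0.170 xmin0.5015
y0.190 xmin0.5004
y0.210 xmin0.4997
y0.230 xmin0.4986
y0.250 xmin0.4984
```

Run:
```python
from h import *
plan([(.5500,-.015,.043,2.6),(.5476,.037,.043,2.6),(.5448,.098,.043,2.6)])
```

```text
now [ 0.5433 -0.0207  0.0581] yaw 2.59 tilt [ 2.e-04 -5.e-04 -1.e+00] w 0.0197 F [-0.5 -0.5 -0.9] t 5.05 q7 0.31
  off [0.036, 0.046, 0.1] turn [0.0, 0.0001, -0.0] -> [ 0.55  -0.015  0.043] 2.6
  off [0.347, -0.0, 0.0] turn [0.0, 0.0, 0.0] -> [0.548 0.037 0.043] 2.6
  off [0.407, -0.0, 0.0] turn [0.0, 0.0, 0.0] -> [0.545 0.098 0.043] 2.6
```

Emit:
apply_moves:
  steps:
    - {"offset":[0.036,0.046,0.1],"turn":[0,0,0],"claw":-1}
    - {"offset":[0.036,0.046,0.1],"turn":[0,0,0],"claw":-1}
    - {"offset":[0.036,0.046,0.1],"turn":[0,0,0],"claw":-1}

```text
clock: 5.3
tcp_pos: [0.5496, -0.0153, 0.0427]
tcp_rot: [[-0.045, 0.999, -0.001], [0.999, 0.045, -0.001], [-0.001, -0.001, -1.0]]
force: [-0.5, -0.1, -0.8]
grip_width: 0.0199
grasp_force: 40.0
```

Emit:
apply_moves:
  steps:
    - {"offset":[0.07,0,0],"turn":[0,0,0],"claw":-1}
    - {"offset":[0.14,0,0],"turn":[0,0,0],"claw":-1}
    - {"offset":[0.21,0,0],"turn":[0,0,0],"claw":-1}
    - {"offset":[0.28,0,0],"turn":[0,0,0],"claw":-1}
    - {"offset":[0.347,0,0],"turn":[0,0,0],"claw":-1}

```text
clock: 5.72
tcp_pos: [0.5472, 0.0396, 0.0432]
tcp_rot: [[-0.048, 0.999, 0.0], [0.999, 0.048, 0.0], [0.0, 0.0, -1.0]]
force: [-0.1, -0.4, -0.8]
grip_width: 0.0195
grasp_force: 40.0
```

Run:
```python
from h import *
plan([(.5448,.098,.043,2.6)])
c=env.camera("wrist");np.savez("w5.npz",**c);P=cloud(c);x,y,z=[P[...,k] for k in range(3)]
for zl,zh,nm in((.05,.058,"roof"),(.003,.012,"apron")):
    m=(z>zl)&(z<zh)&(x>.45)&(x<.7)&(y>.06)&(y<.3);q=P[m]
    for x0 in np.arange(.5,.69,.04):
        b=q[(q[:,0]>=x0)&(q[:,0]<x0+.01)]
        if len(b)>20:print(nm,"x%.3f y%.4f"%(x0+.005,np.percentile(b[:,1],1)))
q=(P-np.array(env.get_obs()["tcp_pos"]))@np.array(env.get_obs()["tcp_rot"])
m=(q[...,0]>.06)&(q[...,0]<.1)&(abs(q[...,2]-.0265)<.003)&(abs(q[...,1])<.035)
print("blade y",np.percentile(q[m][:,1],[1,99]),"z",np.median(q[m][:,2]))
```

```text
now [0.5472 0.0396 0.0432] yaw 2.78 tilt [ 2.e-04  2.e-04 -1.e+00] w 0.0195 F [-0.1 -0.4 -0.8] t 5.72 q7 0.22
  off [0.389, 0.003, 0.001] turn [0.0, -0.0, 0.0005] -> [0.545 0.098 0.043] 2.6
roof x0.505 y0.1393
roof x0.545 y0.1411
roof x0.585 y0.1428
roof x0.625 y0.1446
apron x0.505 y0.0712
apron x0.545 y0.0876
apron x0.585 y0.0739
apron x0.625 y0.0753
apron x0.665 y0.0780
blade y [-0.02719073  0.0258817 ] z 0.027814403255113522
```

No contact so far, so I slide it in, lower it and release.

Emit:
apply_moves:
  steps:
    - {"offset":[0.08,0.002,0],"turn":[0,0,0],"claw":-1}
    - {"offset":[0.16,0.002,0],"turn":[0,0,0],"claw":-1}
    - {"offset":[0.24,0.002,0],"turn":[0,0,0],"claw":-1}
    - {"offset":[0.32,0.002,0],"turn":[0,0,0],"claw":-1}
    - {"offset":[0.38,0.002,0],"turn":[0,0,0],"claw":-1}

```text
clock: 6.18
tcp_pos: [0.5447, 0.0968, 0.0429]
tcp_rot: [[-0.049, 0.999, -0.0], [0.999, 0.049, 0.0], [0.0, -0.0, -1.0]]
force: [-0.0, -0.1, 0.4]
grip_width: 0.0195
grasp_force: 40.0
```

Emit:
apply_moves:
  steps:
    - {"offset":[0,0,0.015],"turn":[0,0,0],"claw":-1}
    - {"offset":[0,0,0.03],"turn":[0,0,0],"claw":-1}
    - {"offset":[0,0,0.043],"turn":[0,0,0],"claw":-1}
    - {"offset":[0,0,0.043],"turn":[0,0,0],"claw":-1}
    - {"offset":[0,0,0.043],"turn":[0,0,0],"claw":-1}

```text
clock: 6.6
tcp_pos: [0.5449, 0.0947, 0.0371]
tcp_rot: [[-0.047, 0.999, -0.0], [0.999, 0.047, 0.001], [0.001, -0.0, -1.0]]
force: [-6.1, 2.7, 17.2]
grip_width: 0.0196
grasp_force: 40.0
```

Run:
```python
from h import *
plan([])
```

```text
now [0.5449 0.0947 0.0371] yaw 2.69 tilt [-3.e-04  8.e-04 -1.e+00] w 0.0196 F [-6.1  2.7 17.2] t 6.60 q7 0.12
```

Emit:
apply_moves:
  steps:
    - {"offset":[0,0,-0.005],"turn":[0,0,0],"claw":-0.15}
    - {"offset":[0,0,-0.005],"turn":[0,0,0],"claw":-0.15}
    - {"offset":[0,0,-0.005],"turn":[0,0,0],"claw":-0.15}
    - {"offset":[0,0,-0.005],"turn":[0,0,0],"claw":-0.15}
    - {"offset":[0,0,-0.1],"turn":[0,0,0],"claw":-0.15}

```text
clock: 7.02
tcp_pos: [0.5437, 0.0943, 0.0497]
tcp_rot: [[-0.047, 0.999, -0.003], [0.999, 0.047, -0.001], [-0.001, -0.003, -1.0]]
force: [-0.8, 0.0, 0.2]
grip_width: 0.04
grasp_force: 0.0
```

Emit:
apply_moves:
  steps:
    - {"offset":[0,0,-0.2],"turn":[0,0,0],"claw":0.2}
    - {"offset":[0,0,-0.4],"turn":[0,0,0],"claw":0.2}
    - {"offset":[0,0,-0.6],"turn":[0,0,0],"claw":0.2}
    - {"offset":[0,0,-0.75],"turn":[0,0,0],"claw":0.2}
    - {"offset":[0,0,-0.75],"turn":[0,0,0],"claw":0.2}

```text
clock: 7.43
tcp_pos: [0.5468, 0.0949, 0.1681]
tcp_rot: [[-0.047, 0.999, 0.005], [0.999, 0.047, 0.002], [0.002, 0.006, -1.0]]
force: [1.6, 0.6, 0.6]
grip_width: 0.0564
grasp_force: 0.0
```

Run:
```python
from wr import *
handle("w6",(.51,.58,.01,.14),.018,.03,80)
c=dict(np.load("w6.npz"));P=cloud(c);x,y,z=[P[...,k] for k in range(3)]
m=(abs(z-.053)<.004)&(x>.45)&(x<.7)&(y>.1)&(y<.3);q=P[m]
for x0 in np.arange(.5,.69,.02):
    b=q[(q[:,0]>=x0)&(q[:,0]<x0+.01)]
    if len(b)>20:print("roof x%.3f y%.4f"%(x0+.005,np.percentile(b[:,1],1)))
plan([(.46,-.318,.16,175)])
```

```text
[ 244  148   21   86 1689] [0.5443 0.0932] [0.019 0.086] 3.0444748401641846 [[0.5320000052452087, 0.13600000739097595], [0.5370000004768372, 0.05000000074505806], [0.5559999942779541, 0.050999999046325684], [0.5519999861717224, 0.13699999451637268]]
[0.5444793  0.09556603] -86.98987 z 0.022497280141955733
roof x0.505 y0.1414
roof x0.525 y0.1415
roof x0.545 y0.1425
roof x0.565 y0.1434
roof x0.585 y0.1443
roof x0.605 y0.1445
roof x0.625 y0.1452
roof x0.645 y0.1463
roof x0.665 y0.1476
roof x0.685 y0.1488
now [0.5459 0.095  0.1659] yaw 2.72 tilt [ 0.0034  0.0013 -1.    ] w 0.0564 F [ 0.4 -0.6 -1. ] t 7.48 q7 0.03
  off [-0.454, -0.117, 0.006] turn [0.0006, -0.0, -0.0798] -> [0.532 0.026 0.165] 31.4
  off [-0.342, -0.321, 0.007] turn [0.0, 0.0, -0.0798] -> [ 0.517 -0.043  0.164] 60.1
  off [-0.146, -0.446, 0.007] turn [0.0, 0.0, -0.0798] -> [ 0.503 -0.111  0.163] 88.9
  off [0.086, -0.461, 0.007] turn [0.0, 0.0, -0.0798] -> [ 0.489 -0.18   0.162] 117.6
  off [0.297, -0.363, 0.007] turn [0.0, 0.0, -0.0798] -> [ 0.474 -0.249  0.161] 146.3
  off [0.435, -0.175, 0.007] turn [0.0, 0.0, -0.0798] -> [ 0.46  -0.318  0.16 ] 175.0
```

View pics/w6.png

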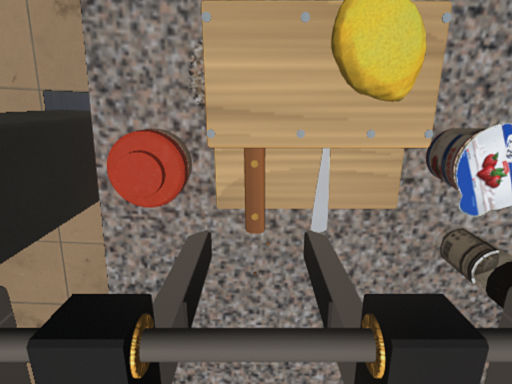

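The turner lies in the wide bay: handle (255,150–232), straight, rear end at y=0.050, which puts the tip about 97 mm in (within 74–108). The bystanders have not moved. On to the peeler, with the wrist turned the way q7 allows.

Run:
```python
from h import *
plan([(.46,-.29,.17,-185,1)])
```

```text
now [0.5459 0.095  0.1659] yaw 2.72 tilt [ 0.0034  0.0013 -1.    ] w 0.0564 F [ 0.4 -0.6 -1. ] t 7.48 q7 0.03
  off [-0.362, -0.099, -0.005] turn [0.0005, -0.0003, 0.0745] -> [0.534 0.04  0.166] -24.1
  off [-0.368, 0.075, -0.004] turn [0.0, 0.0, 0.0745] -> [ 0.521 -0.015  0.167] -50.9
  off [-0.295, 0.233, -0.004] turn [0.0, 0.0, 0.0745] -> [ 0.509 -0.07   0.168] -77.7
  off [-0.158, 0.341, -0.004] turn [0.0, 0.0, 0.0745] -> [ 0.497 -0.125  0.168] -104.5
  off [0.013, 0.375, -0.004] turn [0.0, 0.0, 0.0745] -> [ 0.485 -0.18   0.169] -131.4
  off [0.181, 0.329, -0.004] turn [0.0, 0.0, 0.0745] -> [ 0.472 -0.235  0.169] -158.2
  off [0.31, 0.212, -0.004] turn [0.0, 0.0, 0.0745] -> [ 0.46 -0.29  0.17] -185.0
```

Emit:
apply_moves:
  steps:
    - {"offset":[-0.362,-0.099,-0.005],"turn":[0,0,0.0745],"claw":0.2}
    - {"offset":[-0.362,-0.099,-0.005],"turn":[0,0,0.0745],"claw":0.2}
    - {"offset":[-0.362,-0.099,-0.005],"turn":[0,0,0.0745],"claw":0.2}
    - {"offset":[-0.362,-0.099,-0.005],"turn":[0,0,0.0745],"claw":0.2}
    - {"offset":[-0.362,-0.099,-0.005],"turn":[0,0,0.0745],"claw":0.2}

```text
clock: 7.9
tcp_pos: [0.5321, 0.0396, 0.1637]
tcp_rot: [[0.413, 0.911, -0.001], [0.911, -0.413, -0.001], [-0.001, -0.001, -1.0]]
force: [-0.4, 0.3, 0.6]
grip_width: 0.0563
grasp_force: 0.0
```

Emit:
apply_moves:
  steps:
    - {"offset":[-0.368,0.075,-0.004],"turn":[0,0,0.0745],"claw":0.2}
    - {"offset":[-0.368,0.075,-0.004],"turn":[0,0,0.0745],"claw":0.2}
    - {"offset":[-0.368,0.075,-0.004],"turn":[0,0,0.0745],"claw":0.2}
    - {"offset":[-0.368,0.075,-0.004],"turn":[0,0,0.0745],"claw":0.2}
    - {"offset":[-0.368,0.075,-0.004],"turn":[0,0,0.0745],"claw":0.2}

```text
clock: 8.32
tcp_pos: [0.52, -0.0151, 0.1646]
tcp_rot: [[0.777, 0.629, -0.001], [0.629, -0.777, -0.001], [-0.001, -0.0, -1.0]]
force: [-0.4, 0.1, -0.3]
grip_width: 0.0566
grasp_force: 0.0
```

Emit:
apply_moves:
  steps:
    - {"offset":[-0.295,0.233,-0.004],"turn":[0,0,0.0745],"claw":0.2}
    - {"offset":[-0.295,0.233,-0.004],"turn":[0,0,0.0745],"claw":0.2}
    - {"offset":[-0.295,0.233,-0.004],"turn":[0,0,0.0745],"claw":0.2}
    - {"offset":[-0.295,0.233,-0.004],"turn":[0,0,0.0745],"claw":0.2}
    - {"offset":[-0.295,0.233,-0.004],"turn":[0,0,0.0745],"claw":0.2}

```text
clock: 8.73
tcp_pos: [0.5079, -0.07, 0.1654]
tcp_rot: [[0.977, 0.214, -0.001], [0.214, -0.977, -0.001], [-0.001, 0.0, -1.0]]
force: [-0.3, -0.1, -1.0]
grip_width: 0.0562
grasp_force: 0.0
```

Emit:
apply_moves:
  steps:
    - {"offset":[-0.158,0.341,-0.004],"turn":[0,0,0.0745],"claw":0.2}
    - {"offset":[-0.158,0.341,-0.004],"turn":[0,0,0.0745],"claw":0.2}
    - {"offset":[-0.158,0.341,-0.004],"turn":[0,0,0.0745],"claw":0.2}
    - {"offset":[-0.158,0.341,-0.004],"turn":[0,0,0.0745],"claw":0.2}
    - {"offset":[-0.158,0.341,-0.004],"turn":[0,0,0.0745],"claw":0.2}

```text
clock: 9.15
tcp_pos: [0.4956, -0.1249, 0.1661]
tcp_rot: [[0.969, -0.249, -0.001], [-0.249, -0.969, -0.001], [-0.001, 0.001, -1.0]]
force: [0.7, 0.7, -0.6]
grip_width: 0.0567
grasp_force: 0.0
```

Run:
```python
from h import *
print(np.round(env.get_obs()["q"],2))
plan([(.46,-.29,.17,175-360,1)])
```

```text
[-0.61  0.46  1.    1.98 -0.47  0.96 -1.2 ]
now [ 0.4956 -0.1249  0.1661] yaw -104.39 tilt [-1.e-03 -5.e-04 -1.e+00] w 0.0567 F [ 0.7  0.7 -0.6] t 9.15 q7 -1.20
  off [0.014, 0.375, -0.008] turn [0.0002, 0.0001, 0.0746] -> [ 0.484 -0.18   0.167] -131.3
  off [0.182, 0.328, -0.009] turn [0.0, 0.0, 0.0746] -> [ 0.472 -0.235  0.169] -158.1
  off [0.311, 0.21, -0.009] turn [0.0, 0.0, 0.0746] -> [ 0.46 -0.29  0.17] -185.0
```

Emit:
apply_moves:
  steps:
    - {"offset":[0.014,0.375,-0.008],"turn":[0,0,0.0745],"claw":0.2}
    - {"offset":[0.014,0.375,-0.008],"turn":[0,0,0.0745],"claw":0.2}
    - {"offset":[0.014,0.375,-0.008],"turn":[0,0,0.0745],"claw":0.2}
    - {"offset":[0.014,0.375,-0.008],"turn":[0,0,0.0745],"claw":0.2}
    - {"offset":[0.014,0.375,-0.008],"turn":[0,0,0.0745],"claw":0.2}

```text
clock: 9.57
tcp_pos: [0.4836, -0.1799, 0.1673]
tcp_rot: [[0.753, -0.658, -0.001], [-0.658, -0.753, -0.0], [-0.001, 0.001, -1.0]]
force: [0.0, 0.1, -0.0]
grip_width: 0.0562
grasp_force: 0.0
```

Run:
```python
from h import *
print(np.round(env.get_obs()["q"],2))
plan([(.46,-.29,.17,175-360,1)])
```

```text
[-0.56  0.52  1.11  1.97 -0.56  1.   -1.47]
now [ 0.4836 -0.1799  0.1673] yaw -131.15 tilt [-1.2e-03 -4.0e-04 -1.0e+00] w 0.0562 F [ 0.   0.1 -0. ] t 9.57 q7 -1.47
  off [0.182, 0.328, -0.009] turn [0.0002, 0.0001, 0.0748] -> [ 0.472 -0.235  0.169] -158.1
  off [0.311, 0.21, -0.009] turn [0.0, 0.0, 0.0748] -> [ 0.46 -0.29  0.17] -185.0
```

Emit:
apply_moves:
  steps:
    - {"offset":[0.182,0.328,-0.009],"turn":[0,0,0.0748],"claw":0.2}
    - {"offset":[0.182,0.328,-0.009],"turn":[0,0,0.0748],"claw":0.2}
    - {"offset":[0.182,0.328,-0.009],"turn":[0,0,0.0748],"claw":0.2}
    - {"offset":[0.182,0.328,-0.009],"turn":[0,0,0.0748],"claw":0.2}
    - {"offset":[0.182,0.328,-0.009],"turn":[0,0,0.0748],"claw":0.2}

```text
clock: 9.98
tcp_pos: [0.4716, -0.2348, 0.1686]
tcp_rot: [[0.374, -0.927, -0.001], [-0.927, -0.374, -0.0], [-0.0, 0.001, -1.0]]
force: [-0.7, -0.0, -0.0]
grip_width: 0.0566
grasp_force: 0.0
```

Run:
```python
from h import *
print(np.round(env.get_obs()["q"],2))
plan([(.46,-.29,.17,175-360,1)])
```

```text
[-0.48  0.6   1.18  1.94 -0.64  1.05 -1.77]
now [ 0.4716 -0.2348  0.1686] yaw -158.05 tilt [-1.2e-03 -1.0e-04 -1.0e+00] w 0.0566 F [-0.7 -0.  -0. ] t 9.98 q7 -1.77
  off [0.312, 0.209, -0.009] turn [0.0002, 0.0, 0.0749] -> [ 0.46 -0.29  0.17] -185.0
```

Emit:
apply_moves:
  steps:
    - {"offset":[0.312,0.209,-0.009],"turn":[0,0,0.0735],"claw":0.2}
    - {"offset":[0.312,0.209,-0.009],"turn":[0,0,0.0735],"claw":0.2}
    - {"offset":[0.312,0.209,-0.009],"turn":[0,0,0.0735],"claw":0.2}
    - {"offset":[0.312,0.209,-0.009],"turn":[0,0,0.0735],"claw":0.2}
    - {"offset":[0.312,0.209,-0.009],"turn":[0,0,0.0735],"claw":0.2}

```text
clock: 10.4
tcp_pos: [0.4598, -0.2899, 0.1701]
tcp_rot: [[-0.078, -0.997, -0.001], [-0.997, 0.078, 0.0], [-0.0, 0.001, -1.0]]
force: [-0.1, 0.7, 0.2]
grip_width: 0.0565
grasp_force: 0.0
```

Run:
```python
from wr import *
print(np.round(env.get_obs()["q"],2))
handle("w7",(.41,.5,-.41,-.24),.012,.026,40)
plan([(.457,-.316,.03,176.5)])
```

```text
[-0.37  0.66  1.21  1.9  -0.7   1.09 -2.09]
[ 245  103   22  105 1617] [ 0.4584 -0.32  ] [0.102 0.021] 84.96588897705078 [[0.4440000057220459, -0.3700000047683716], [0.46399998664855957, -0.3720000088214874], [0.4729999899864197, -0.27000001072883606], [0.453000009059906, -0.2680000066757202]]
[ 0.45871267 -0.32127932] 85.57301 z 0.013598788015688201
now [ 0.4599 -0.2897  0.1702] yaw 175.81 tilt [-6.e-04  3.e-04 -1.e+00] w 0.0562 F [-0.8 -0.   0.1] t 10.45 q7 -2.09
  off [0.088, 0.003, 0.467] turn [0.0001, 0.0, -0.001] -> [ 0.458 -0.303  0.1  ] 176.2
  off [0.088, 0.004, 0.467] turn [0.0, 0.0, -0.001] -> [ 0.457 -0.316  0.03 ] 176.5
```

View pics/w7.png

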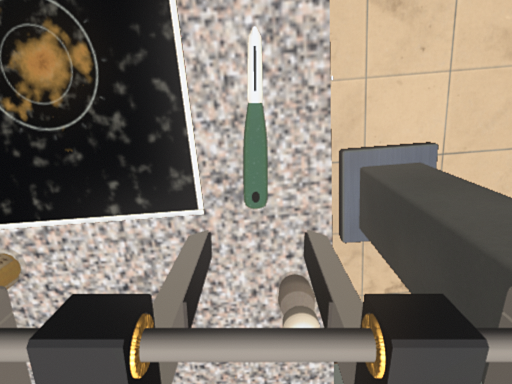

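The wrist view shows the peeler lined up: handle (256,105–208), blade above. The shaker at (297,300) is well behind the gripper. I descend and grip.

Emit:
apply_moves:
  steps:
    - {"offset":[0.118,-0.007,0.25],"turn":[0,0,0.001],"claw":0.2}
    - {"offset":[0.118,-0.007,0.5],"turn":[0,0,0.001],"claw":0.2}
    - {"offset":[0.118,-0.007,0.75],"turn":[0,0,0.001],"claw":0.2}
    - {"offset":[0.118,-0.007,0.9],"turn":[0,0,0.001],"claw":0.2}
    - {"offset":[0.118,-0.007,0.928],"turn":[0,0,0.001],"claw":0.2}

```text
clock: 10.87
tcp_pos: [0.4582, -0.3062, 0.0279]
tcp_rot: [[-0.08, -0.997, -0.004], [-0.997, 0.08, 0.003], [-0.002, 0.004, -1.0]]
force: [-0.1, 0.2, -0.2]
grip_width: 0.056
grasp_force: 0.0
```

Emit:
apply_moves:
  steps:
    - {"offset":[0,0,0],"turn":[0,0,0],"claw":-1}
    - {"offset":[0,0,0],"turn":[0,0,0],"claw":-1}
    - {"offset":[0,0,0],"turn":[0,0,0],"claw":-1}
    - {"offset":[0,0,0],"turn":[0,0,0],"claw":-1}
    - {"offset":[0,0,0],"turn":[0,0,0],"claw":-1}
  force: 40

```text
clock: 11.28
tcp_pos: [0.46, -0.3078, 0.0323]
tcp_rot: [[-0.088, -0.996, 0.001], [-0.996, 0.088, -0.001], [0.0, -0.002, -1.0]]
force: [0.5, -0.4, 0.4]
grip_width: 0.0266
grasp_force: 0.0
```

Emit:
apply_moves:
  steps:
    - {"offset":[0,0,-0.1],"turn":[0,0,0],"claw":-1}
    - {"offset":[0,0,-0.3],"turn":[0,0,0],"claw":-1}
    - {"offset":[0,0,-0.5],"turn":[0,0,0],"claw":-1}
    - {"offset":[0,0,-0.75],"turn":[0,0,0],"claw":-1}
    - {"offset":[0,0,-0.93],"turn":[0,0,0],"claw":-1}

```text
clock: 11.7
tcp_pos: [0.4591, -0.3083, 0.1744]
tcp_rot: [[-0.09, -0.996, 0.001], [-0.996, 0.09, -0.001], [0.001, -0.001, -1.0]]
force: [0.8, 0.5, 0.2]
grip_width: 0.0244
grasp_force: 39.9
```

Run:
```python
from h import *
c=env.camera("wrist");np.savez("w8.npz",**c);cv2.imwrite("pics/w8.png",c["img"][:,:,::-1])
o=env.get_obs();P=cloud(c);q=(P-np.array(o["tcp_pos"]))@np.array(o["tcp_rot"])
m=(q[...,0]>-.02)&(q[...,0]<.2)&(abs(q[...,1])<.03)&(P[...,2]>.1)&(q[...,2]>-.01);a=q[m];print(len(a),a.max(0).round(4))
for x0 in np.arange(.02,.16,.01):
    b=a[(a[:,0]>x0)&(a[:,0]<x0+.01)]
    if len(b):print(round(x0,3),b[:,1].min().round(4),b[:,1].max().round(4),"z",np.median(b[:,2]).round(4))
print("rows",np.argwhere(m)[:,0].min())
plan([(.50,-.15,.165,-90,1),(.66,-.06,.165,2.6,1)])
```

```text
9797 [0.1276 0.0265 0.036 ]
0.02 -0.0099 0.0137 z 0.0231
0.03 -0.0091 0.013 z 0.0232
0.04 -0.0085 0.0116 z 0.0239
0.05 -0.0071 0.0097 z 0.0251
0.06 -0.0059 0.0085 z 0.0314
0.07 -0.006 0.008 z 0.032
0.08 -0.0059 0.0073 z 0.0319
0.09 -0.0057 0.0072 z 0.032
0.1 -0.0056 0.0071 z 0.032
0.11 -0.0055 0.0065 z 0.032
0.12 -0.0054 0.0059 z 0.032
rows 7
now [ 0.4602 -0.3098  0.1784] yaw 174.82 tilt [ 0.005  -0.0032 -1.    ] w 0.0245 F [ 2.3 -2.7  5.8] t 11.75 q7 -2.09
  off [-0.121, -0.019, 0.01] turn [-0.0009, -0.0002, 0.0817] -> [ 0.465 -0.292  0.177] 145.4
  off [-0.114, 0.043, 0.01] turn [0.0, 0.0, 0.0817] -> [ 0.469 -0.274  0.175] 116.0
  off [-0.078, 0.093, 0.01] turn [0.0, 0.0, 0.0817] -> [ 0.473 -0.257  0.174] 86.5
  off [-0.022, 0.12, 0.01] turn [0.0, 0.0, 0.0817] -> [ 0.478 -0.239  0.172] 57.1
  off [0.039, 0.115, 0.01] turn [0.0, 0.0, 0.0817] -> [ 0.482 -0.221  0.171] 27.7
  off [0.091, 0.081, 0.01] turn [0.0, 0.0, 0.0817] -> [ 0.487 -0.203  0.169] -1.7
  off [0.119, 0.026, 0.01] turn [0.0, 0.0, 0.0817] -> [ 0.491 -0.186  0.168] -31.2
  off [0.117, -0.036, 0.01] turn [0.0, 0.0, 0.0817] -> [ 0.496 -0.168  0.166] -60.6
  off [0.084, -0.089, 0.01] turn [0.0, 0.0, 0.0817] -> [ 0.5   -0.15   0.165] -90.0
  off [0.267, -0.15, 0.0] turn [0.0, 0.0, -0.0643] -> [ 0.54  -0.128  0.165] -66.9
  off [0.304, -0.033, 0.0] turn [0.0, 0.0, -0.0643] -> [ 0.58  -0.105  0.165] -43.7
  off [0.293, 0.089, 0.0] turn [0.0, 0.0, -0.0643] -> [ 0.62  -0.082  0.165] -20.6
  off [0.234, 0.197, 0.0] turn [0.0, 0.0, -0.0643] -> [ 0.66  -0.06   0.165] 2.6
```

Run:
```python
from h import *
c=dict(np.load("w7.npz"));P=cloud(c);x,y,z=[P[...,k] for k in range(3)]
for y0 in np.arange(-.45,-.26,.015):
    m=(y>y0)&(y<y0+.01)&(abs(x-(.4585+(y+.32)*.08))<.02)
    print(round(y0,3),"top z",np.percentile(z[m],[50,90,99]).round(4))
c=dict(np.load("w8.npz"));P=cloud(c);o=env.get_obs();q=(P-np.array(o["tcp_pos"]))@np.array(o["tcp_rot"])
for x0 in np.arange(-.0,.13,.015):
    b=q[(q[...,0]>x0)&(q[...,0]<x0+.01)&(abs(q[...,1])<.01)&(P[...,2]>.1)]
    if len(b):print(round(x0,3),"z",np.percentile(b[:,2],[1,10,50]).round(4))
print(o["tcp_pos"],o["grip_width"])
```

```text
-0.45 top z [-0.0014 -0.0004  0.0002]
-0.435 top z [-0.001   0.0057  0.0075]
-0.42 top z [-0.0009  0.0062  0.0077]
-0.405 top z [-0.0009  0.0062  0.0072]
-0.39 top z [-0.0008  0.0061  0.0076]
-0.375 top z [0.3231 0.3231 0.3231]
-0.36 top z [0.0072 0.014  0.0153]
-0.345 top z [0.0119 0.015  0.016 ]
-0.33 top z [0.0122 0.0151 0.256 ]
-0.315 top z [0.2586 0.2594 0.26  ]
-0.3 top z [0.0117 0.0139 0.0147]
-0.285 top z [0.0111 0.0135 0.0145]
-0.27 top z [-0.0012  0.0103  0.0123]
-0.0 z [0.0215 0.0222 0.0232]
0.015 z [-0.0859 -0.0853 -0.0843]
0.03 z [0.0211 0.022  0.0231]
0.045 z [0.0221 0.0232 0.0244]
0.06 z [0.0244 0.0255 0.0314]
0.075 z [-0.1489 -0.1489 -0.1489]
0.09 z [0.0294 0.0305 0.032 ]
0.105 z [0.0298 0.0307 0.032 ]
0.12 z [0.0302 0.0308 0.032 ]
[ 0.4601865  -0.30976661  0.17840265] 0.024488250906323075
```

View pics/w8.png

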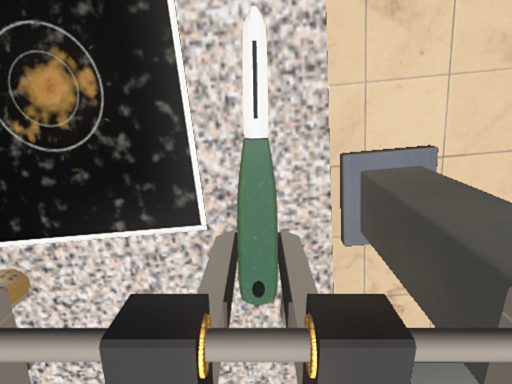

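The peeler is held straight and level (tip at (255,8), handle in the jaws) after slipping only about 1.5 mm. Now I carry it high while turning it back.

Run:
```python
from h import *
plan([(.50,-.16,.175,270,1),(.669,-.04,.165,362.6,1)])
```

```text
now [ 0.4602 -0.3098  0.1784] yaw 174.82 tilt [ 0.005  -0.0032 -1.    ] w 0.0245 F [ 2.3 -2.7  5.8] t 11.75 q7 -2.09
  off [-0.255, -0.044, 0.005] turn [-0.0007, -0.0006, -0.0661] -> [ 0.47  -0.272  0.178] 198.6
  off [-0.215, -0.143, 0.006] turn [0.0, 0.0, -0.0661] -> [ 0.48  -0.235  0.177] 222.4
  off [-0.14, -0.217, 0.006] turn [0.0, 0.0, -0.0661] -> [ 0.49  -0.197  0.176] 246.2
  off [-0.04, -0.255, 0.006] turn [0.0, 0.0, -0.0661] -> [ 0.5   -0.16   0.175] 270.0
  off [0.282, -0.2, 0.017] turn [0.0, 0.0, -0.0643] -> [ 0.542 -0.13   0.172] 293.2
  off [0.338, -0.073, 0.017] turn [0.0, 0.0, -0.0643] -> [ 0.584 -0.1    0.17 ] 316.3
  off [0.339, 0.065, 0.017] turn [0.0, 0.0, -0.0643] -> [ 0.627 -0.07   0.168] 339.5
  off [0.286, 0.194, 0.017] turn [0.0, 0.0, -0.0643] -> [ 0.669 -0.04   0.165] 362.6
```

Emit:
apply_moves:
  steps:
    - {"offset":[-0.255,-0.044,0.005],"turn":[0,0,-0.066],"claw":-1}
    - {"offset":[-0.255,-0.044,0.005],"turn":[0,0,-0.066],"claw":-1}
    - {"offset":[-0.255,-0.044,0.005],"turn":[0,0,-0.066],"claw":-1}
    - {"offset":[-0.255,-0.044,0.005],"turn":[0,0,-0.066],"claw":-1}

```text
clock: 12.08
tcp_pos: [0.4695, -0.2698, 0.1714]
tcp_rot: [[0.328, -0.945, 0.001], [-0.945, -0.328, 0.0], [0.0, -0.001, -1.0]]
force: [-0.0, -0.0, -1.0]
grip_width: 0.0243
grasp_force: 39.9
```

Emit:
apply_moves:
  steps:
    - {"offset":[-0.215,-0.143,0.006],"turn":[0,0,-0.066],"claw":-1}
    - {"offset":[-0.215,-0.143,0.006],"turn":[0,0,-0.066],"claw":-1}
    - {"offset":[-0.215,-0.143,0.006],"turn":[0,0,-0.066],"claw":-1}
    - {"offset":[-0.215,-0.143,0.006],"turn":[0,0,-0.066],"claw":-1}

```text
clock: 12.42
tcp_pos: [0.4795, -0.2325, 0.1704]
tcp_rot: [[0.681, -0.732, 0.001], [-0.732, -0.681, 0.0], [0.001, -0.001, -1.0]]
force: [-0.5, -0.8, -0.7]
grip_width: 0.0246
grasp_force: 39.9
```

Emit:
apply_moves:
  steps:
    - {"offset":[-0.14,-0.217,0.006],"turn":[0,0,-0.066],"claw":-1}
    - {"offset":[-0.14,-0.217,0.006],"turn":[0,0,-0.066],"claw":-1}
    - {"offset":[-0.14,-0.217,0.006],"turn":[0,0,-0.066],"claw":-1}
    - {"offset":[-0.14,-0.217,0.006],"turn":[0,0,-0.066],"claw":-1}

```text
clock: 12.75
tcp_pos: [0.4893, -0.1951, 0.1694]
tcp_rot: [[0.918, -0.396, 0.001], [-0.396, -0.918, -0.0], [0.001, -0.0, -1.0]]
force: [-0.3, -0.9, -0.9]
grip_width: 0.0244
grasp_force: 39.9
```

Emit:
apply_moves:
  steps:
    - {"offset":[-0.04,-0.255,0.006],"turn":[0,0,-0.066],"claw":-1}
    - {"offset":[-0.04,-0.255,0.006],"turn":[0,0,-0.066],"claw":-1}
    - {"offset":[-0.04,-0.255,0.006],"turn":[0,0,-0.066],"claw":-1}
    - {"offset":[-0.04,-0.255,0.006],"turn":[0,0,-0.066],"claw":-1}

```text
clock: 13.08
tcp_pos: [0.4992, -0.1579, 0.1685]
tcp_rot: [[1.0, 0.007, 0.001], [0.007, -1.0, -0.0], [0.001, 0.0, -1.0]]
force: [0.2, -0.2, -0.5]
grip_width: 0.0244
grasp_force: 39.9
```

Emit:
apply_moves:
  steps:
    - {"offset":[0.282,-0.2,0.017],"turn":[0,0,-0.0645],"claw":-1}
    - {"offset":[0.282,-0.2,0.017],"turn":[0,0,-0.0645],"claw":-1}
    - {"offset":[0.282,-0.2,0.017],"turn":[0,0,-0.0645],"claw":-1}
    - {"offset":[0.282,-0.2,0.017],"turn":[0,0,-0.0645],"claw":-1}

```text
clock: 13.42
tcp_pos: [0.5419, -0.1281, 0.1657]
tcp_rot: [[0.916, 0.401, 0.0], [0.401, -0.916, -0.001], [-0.0, 0.001, -1.0]]
force: [0.3, -0.5, -1.3]
grip_width: 0.0246
grasp_force: 39.9
```

Emit:
apply_moves:
  steps:
    - {"offset":[0.338,-0.073,0.017],"turn":[0,0,-0.0645],"claw":-1}
    - {"offset":[0.338,-0.073,0.017],"turn":[0,0,-0.0645],"claw":-1}
    - {"offset":[0.338,-0.073,0.017],"turn":[0,0,-0.0645],"claw":-1}
    - {"offset":[0.338,-0.073,0.017],"turn":[0,0,-0.0645],"claw":-1}

```text
clock: 13.75
tcp_pos: [0.5842, -0.0981, 0.1632]
tcp_rot: [[0.684, 0.73, 0.0], [0.73, -0.684, -0.001], [-0.001, 0.001, -1.0]]
force: [0.5, -1.4, -1.3]
grip_width: 0.0243
grasp_force: 39.9
```

Run:
```python
from h import *
print(np.round(env.get_obs()["q"],2))
plan([(.669,-.04,.165,2.6)])
```

```text
[-0.32  0.49  0.58  1.78 -0.31  0.97 -0.38]
now [ 0.5842 -0.0981  0.1632] yaw -43.13 tilt [ 2.0e-04 -1.2e-03 -1.0e+00] w 0.0243 F [ 0.5 -1.4 -1.3] t 13.75 q7 -0.38
  off [0.335, 0.074, -0.006] turn [0.0001, 0.0001, -0.0635] -> [ 0.627 -0.069  0.164] -20.3
  off [0.28, 0.198, -0.006] turn [0.0, 0.0, -0.0635] -> [ 0.669 -0.04   0.165] 2.6
```

Emit:
apply_moves:
  steps:
    - {"offset":[0.335,0.074,0],"turn":[0,0,-0.0635],"claw":-1}
    - {"offset":[0.335,0.074,0],"turn":[0,0,-0.0635],"claw":-1}
    - {"offset":[0.335,0.074,0],"turn":[0,0,-0.0635],"claw":-1}
    - {"offset":[0.335,0.074,0],"turn":[0,0,-0.0635],"claw":-1}

```text
clock: 14.08
tcp_pos: [0.6269, -0.0696, 0.1631]
tcp_rot: [[0.348, 0.937, 0.0], [0.937, -0.348, -0.001], [-0.001, 0.001, -1.0]]
force: [0.5, -0.5, -1.1]
grip_width: 0.0243
grasp_force: 39.9
```

Emit:
apply_moves:
  steps:
    - {"offset":[0.28,0.198,0],"turn":[0,0,-0.0635],"claw":-1}
    - {"offset":[0.28,0.198,0],"turn":[0,0,-0.0635],"claw":-1}
    - {"offset":[0.28,0.198,0],"turn":[0,0,-0.0635],"claw":-1}
    - {"offset":[0.28,0.198,0],"turn":[0,0,-0.0635],"claw":-1}
    - {"offset":[0.28,0.198,0],"turn":[0,0,-0.0635],"claw":-1}

```text
clock: 14.5
tcp_pos: [0.6688, -0.0418, 0.1628]
tcp_rot: [[-0.031, 1.0, 0.0], [1.0, 0.031, -0.001], [-0.001, 0.0, -1.0]]
force: [-0.3, 1.1, -2.6]
grip_width: 0.0247
grasp_force: 39.9
```

Run:
```python
from h import *
o=env.get_obs()
c=env.camera("wrist");np.savez("w9.npz",**c);cv2.imwrite("pics/w9.png",c["img"][:,:,::-1]);P=cloud(c);x,y,z=[P[...,k] for k in range(3)]
q=(P-np.array(o["tcp_pos"]))@np.array(o["tcp_rot"])
for x0 in np.arange(.0,.13,.01):
    b=q[(q[...,0]>x0)&(q[...,0]<x0+.01)&(abs(q[...,1])<.025)&(q[...,2]<.045)&(q[...,2]>0)]
    if len(b):print(round(x0,3),"y",b[:,1].min().round(4),b[:,1].max().round(4),"z",np.percentile(b[:,2],[5]).round(4),b[:,0].max().round(4))
m=(abs(z-.053)<.005)&(x>.45)&(x<.72)&(y>.1)&(y<.3);r=P[m]
for x0 in np.arange(.6,.71,.02):
    b=r[(r[:,0]>=x0)&(r[:,0]<x0+.01)]
    if len(b)>20:print("roof x%.3f y%.4f"%(x0+.005,np.percentile(b[:,1],1)))
for y0 in np.arange(.15,.2,.01):
    b=r[(r[:,1]>=y0)&(r[:,1]<y0+.01)]
    if len(b)>20:print("side y%.3f x%.4f"%(y0+.005,np.percentile(b[:,0],99)))
plan([(.6696,-.02,.046,2.6),(.6663,.05,.046,2.6),(.6641,.096,.046,2.6)])
```

```text
0.0 y -0.0246 0.0238 z [0.0019] 0.01
0.01 y -0.0188 0.0162 z [0.0178] 0.02
0.02 y -0.0124 0.0105 z [0.0177] 0.03
0.03 y -0.0123 0.0105 z [0.0178] 0.04
0.04 y -0.0109 0.0091 z [0.0183] 0.05
0.05 y -0.0102 0.0078 z [0.0193] 0.06
0.06 y -0.0085 0.006 z [0.0207] 0.07
0.07 y -0.0086 0.0049 z [0.0261] 0.0796
0.08 y -0.0084 0.0048 z [0.0261] 0.09
0.09 y -0.0088 0.0047 z [0.0261] 0.1
0.1 y -0.0087 0.0041 z [0.0261] 0.11
0.11 y -0.0085 0.004 z [0.0262] 0.12
0.12 y -0.0085 0.0034 z [0.0263] 0.1291
now [ 0.6688 -0.0418  0.1628] yaw 1.70 tilt [ 1.e-04 -7.e-04 -1.e+00] w 0.0247 F [-0.6  0.8  0.2] t 14.55 q7 0.22
  off [0.146, 0.01, 0.779] turn [0.0, 0.0001, -0.0025] -> [ 0.67  -0.02   0.046] 2.6
  off [0.467, -0.001, 0.0] turn [0.0, 0.0, 0.0] -> [0.666 0.05  0.046] 2.6
  off [0.307, -0.001, 0.0] turn [0.0, 0.0, 0.0] -> [0.664 0.096 0.046] 2.6
```

View pics/w9.png

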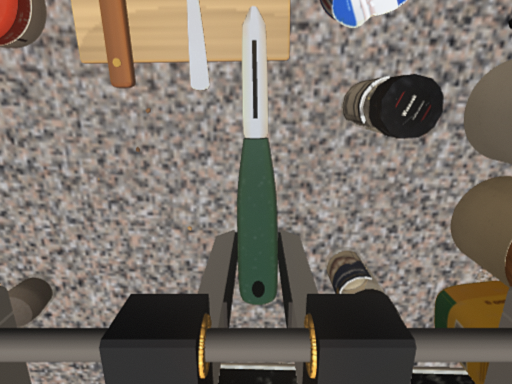

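The wrist view shows the peeler straight in the jaws with its tip at (255,10), about to reach the apron. The spice jar with the black cap at (400,105) is beside the path. I lower it, then slide it in with the gripper body kept above jar height.

Emit:
apply_moves:
  steps:
    - {"offset":[0.14,0.01,0.25],"turn":[0,0,-0.0025],"claw":-1}
    - {"offset":[0.14,0.01,0.5],"turn":[0,0,-0.0025],"claw":-1}
    - {"offset":[0.14,0.01,0.7],"turn":[0,0,-0.0025],"claw":-1}
    - {"offset":[0.14,0.01,0.755],"turn":[0,0,-0.0025],"claw":-1}
    - {"offset":[0.14,0.01,0.755],"turn":[0,0,-0.0025],"claw":-1}

```text
clock: 14.97
tcp_pos: [0.6686, -0.0203, 0.0474]
tcp_rot: [[-0.048, 0.999, -0.004], [0.999, 0.048, -0.001], [-0.001, -0.004, -1.0]]
force: [0.3, 0.9, 0.2]
grip_width: 0.0248
grasp_force: 39.9
```

Run:
```python
from h import *
plan([(.6665,.05,.05,2.6),(.6643,.0968,.05,2.6)])
```

```text
now [ 0.6686 -0.0203  0.0474] yaw 2.76 tilt [-0.0036 -0.001  -1.    ] w 0.0248 F [0.3 0.9 0.2] t 14.97 q7 0.24
  off [0.469, 0.009, -0.018] turn [-0.0006, 0.0001, 0.0005] -> [0.666 0.05  0.05 ] 2.6
  off [0.312, -0.0, 0.0] turn [0.0, 0.0, 0.0] -> [0.664 0.097 0.05 ] 2.6
```

Emit:
apply_moves:
  steps:
    - {"offset":[0.1,0.009,-0.01],"turn":[0,0,0],"claw":-1}
    - {"offset":[0.2,0.009,-0.01],"turn":[0,0,0],"claw":-1}
    - {"offset":[0.3,0.009,-0.01],"turn":[0,0,0],"claw":-1}
    - {"offset":[0.4,0.009,-0.01],"turn":[0,0,0],"claw":-1}
    - {"offset":[0.47,0.009,-0.01],"turn":[0,0,0],"claw":-1}

```text
clock: 15.38
tcp_pos: [0.6679, 0.0543, 0.0514]
tcp_rot: [[-0.054, 0.999, 0.001], [0.999, 0.054, 0.001], [0.001, 0.001, -1.0]]
force: [-0.6, 1.0, -1.4]
grip_width: 0.0244
grasp_force: 39.9
```

Run:
```python
from h import *
plan([(.6643,.0968,.05,2.6)])
o=env.get_obs();c=env.camera("wrist");np.savez("w10.npz",**c);P=cloud(c);x,y,z=[P[...,k] for k in range(3)]
m=(abs(z-.053)<.005)&(x>.45)&(x<.72)&(y>.1)&(y<.3);r=P[m]
for x0 in np.arange(.6,.71,.015):
    b=r[(r[:,0]>=x0)&(r[:,0]<x0+.01)]
    if len(b)>20:print("roof x%.3f y%.4f"%(x0+.005,np.percentile(b[:,1],1)))
for y0 in np.arange(.15,.2,.01):
    b=r[(r[:,1]>=y0)&(r[:,1]<y0+.01)]
    if len(b)>20:print("side y%.3f x%.4f"%(y0+.005,np.percentile(b[:,0],99)))
```

```text
now [0.6679 0.0543 0.0514] yaw 3.09 tilt [ 0.0011  0.0011 -1.    ] w 0.0244 F [-0.6  1.  -1.4] t 15.38 q7 0.13
  off [0.284, -0.008, 0.01] turn [0.0002, -0.0002, 0.0014] -> [0.664 0.097 0.05 ] 2.6
roof x0.605 y0.1437
roof x0.620 y0.1444
roof x0.635 y0.1449
roof x0.650 y0.1457
roof x0.665 y0.1465
roof x0.680 y0.1470
roof x0.710 y0.1271
side y0.155 x0.6878
side y0.165 x0.6873
side y0.175 x0.6875
```

Emit:
apply_moves:
  steps:
    - {"offset":[0.06,-0.01,0],"turn":[0,0,0.001],"claw":-1}
    - {"offset":[0.12,-0.012,0],"turn":[0,0,0.001],"claw":-1}
    - {"offset":[0.18,-0.012,0],"turn":[0,0,0.001],"claw":-1}
    - {"offset":[0.24,-0.012,0],"turn":[0,0,0.001],"claw":-1}
    - {"offset":[0.28,-0.012,0],"turn":[0,0,0.001],"claw":-1}

```text
clock: 15.85
tcp_pos: [0.6636, 0.0941, 0.0504]
tcp_rot: [[-0.046, 0.999, -0.0], [0.999, 0.046, 0.0], [0.0, -0.0, -1.0]]
force: [-0.2, 1.3, -0.7]
grip_width: 0.0243
grasp_force: 39.9
```

Emit:
apply_moves:
  steps:
    - {"offset":[0,0,0.015],"turn":[0,0,0],"claw":-1}
    - {"offset":[0,0,0.03],"turn":[0,0,0],"claw":-1}
    - {"offset":[0,0,0.04],"turn":[0,0,0],"claw":-1}
    - {"offset":[0,0,0.048],"turn":[0,0,0],"claw":-1}
    - {"offset":[0,0,0.048],"turn":[0,0,0],"claw":-1}

```text
clock: 16.27
tcp_pos: [0.6636, 0.092, 0.0429]
tcp_rot: [[-0.045, 0.999, -0.0], [0.999, 0.045, -0.0], [-0.0, -0.0, -1.0]]
force: [0.8, 0.5, -1.3]
grip_width: 0.0245
grasp_force: 39.9
```

Emit:
apply_moves:
  steps:
    - {"offset":[0.01,0,0.008],"turn":[0,0,0],"claw":-1}
    - {"offset":[0.01,0,0.008],"turn":[0,0,0],"claw":-1}
    - {"offset":[0.01,0,0.008],"turn":[0,0,0],"claw":-0.1}
    - {"offset":[0.01,0,0.008],"turn":[0,0,0],"claw":-0.1}
    - {"offset":[0.01,0,0.008],"turn":[0,0,0],"claw":-0.1}

```text
clock: 16.68
tcp_pos: [0.6638, 0.0942, 0.0422]
tcp_rot: [[-0.046, 0.999, 0.0], [0.999, 0.046, -0.0], [-0.0, 0.0, -1.0]]
force: [-0.1, 0.2, 0.6]
grip_width: 0.0401
grasp_force: 0.0
```

Emit:
apply_moves:
  steps:
    - {"offset":[0,0,0],"turn":[0,0,0],"claw":-0.1}
    - {"offset":[0,0,-0.15],"turn":[0,0,0],"claw":-0.1}
    - {"offset":[0,0,-0.35],"turn":[0,0,0],"claw":-0.1}
    - {"offset":[0,0,-0.6],"turn":[0,0,0],"claw":-0.1}
    - {"offset":[0,0,-0.9],"turn":[0,0,0],"claw":-0.1}

```text
clock: 17.1
tcp_pos: [0.6629, 0.094, 0.1743]
tcp_rot: [[-0.046, 0.999, -0.002], [0.999, 0.046, -0.001], [-0.001, -0.002, -1.0]]
force: [0.9, 0.0, 0.4]
grip_width: 0.0425
grasp_force: 0.0
```

Emit:
apply_moves:
  steps:
    - {"offset":[-0.1,0,-0.1],"turn":[0,0,0],"claw":-0.1}
    - {"offset":[-0.1,0,-0.1],"turn":[0,0,0],"claw":-0.1}
    - {"offset":[-0.1,0,-0.1],"turn":[0,0,0],"claw":-0.1}
    - {"offset":[-0.1,0,-0.1],"turn":[0,0,0],"claw":-0.1}

```text
clock: 17.43
tcp_pos: [0.6638, 0.0797, 0.1878]
tcp_rot: [[-0.046, 0.999, -0.001], [0.999, 0.046, 0.0], [0.0, -0.001, -1.0]]
force: [-0.7, 0.7, -0.7]
grip_width: 0.0423
grasp_force: 0.0
```

Run:
```python
from wr import *
handle("w11",(.63,.70,.0,.148),.0185,.04,40)
c=dict(np.load("w11.npz"));P=cloud(c);x,y,z=[P[...,k] for k in range(3)]
m=(z>.018)&(z<.04)&(x>.51)&(x<.58)&(y>0)&(y<.14);r=cv2.minAreaRect(P[m][:,:2].astype(np.float32));print("turner",cv2.boxPoints(r).round(3).tolist())
c=env.camera("top");P=cloud(c);c0=dict(np.load("top0.npz"));P0=cloud(c0)
x,y,z=[P0[...,k] for k in range(3)]
for nm,(a,b,h) in dict(timer=(.4475,.1175,.062),tub=(.741,.135,.073),a=(.763,.0445,.108),b=(.763,-.1225,.108),c=(.744,-.216,.107),sh=(.428,-.168,.089),jar=(.4435,-.5315,.089)).items():
    out=[]
    for Q in(P0,P):
        mm=(abs(Q[...,0]-a)<.05)&(abs(Q[...,1]-b)<.05)&(abs(Q[...,2]-h)<.015);out.append(Q[mm].mean(0)[:2].round(3).tolist() if mm.sum() else None)
    print(nm,out)
print(env.get_obs()["clock"],env.get_obs()["grip_width"],env.get_obs()["tcp_pos"])
```

```text
[ 247  122   23   87 1756] [0.6629 0.0988] [0.023 0.089] 3.283796548843384 [[0.6489999890327454, 0.14300000667572021], [0.6539999842643738, 0.05400000140070915], [0.6769999861717224, 0.054999999701976776], [0.671999990940094, 0.14399999380111694]]
[0.6627581  0.10094116] -85.975975 z 0.021365194807373533
turner [[0.5320000052452087, 0.13699999451637268], [0.5370000004768372, 0.04899999871850014], [0.5569999814033508, 0.05000000074505806], [0.5529999732971191, 0.1379999965429306]]
timer [[0.445, 0.115], [0.444, 0.114]]
tub [[0.739, 0.137], [0.733, 0.1]]
a [[0.761, 0.043], [0.761, 0.043]]
b [[0.762, -0.123], [0.762, -0.123]]
c [[0.742, -0.216], [0.742, -0.216]]
sh [[0.428, -0.167], [0.427, -0.167]]
jar [[0.442, -0.531], [0.442, -0.531]]
17.5333 0.0429841196445256 [0.66372147 0.07986614 0.18734715]
```

View pics/w11.png

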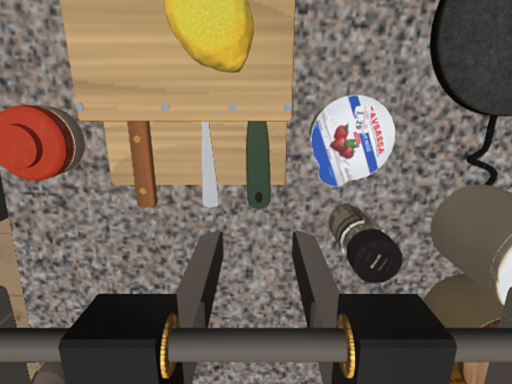

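The wrist view shows turner, spoon and peeler side by side, straight, with handles out and blades under the roof. The peeler tip is about 77 mm in. The arm hides the tub in the top view, so I check its lid in the wrist frame before handing in.

Run:
```python
from h import *
P=cloud(dict(np.load("w11.npz")));m=(abs(P[...,2]-.071)<.006)&(abs(P[...,0]-.74)<.07)&(abs(P[...,1]-.135)<.07)
q=P[m];c=q.mean(0);print(c,q.min(0),q.max(0))
if np.hypot(c[0]-.741,c[1]-.135)<.012: print(env.finish_job())
```

```text
[0.73992418 0.13541931 0.06891861] [0.70565847 0.09383027 0.06505264] [0.77670561 0.1714158  0.07190114]
the job is handed in; nothing more can be done
None
```

The turner is in the wide bay with its tip about 97 mm in, and the peeler is in the narrow bay with its tip about 77 mm in. Both lie straight with handles out, all seven bystanders measured in place, and the job was handed in at about 17.5 s; the judge's result was not shown.

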